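# Load the calibration-gas bay of a blood analyser

## Robot

A 6-joint arm with a two-finger parallel gripper is mounted at the origin on the work surface. World frame = base frame: x ahead of the robot, y to its left, z up, the work surface at z = 0. Lengths are in mm, angles in degrees, forces in N, time in s.
With the tool pointing down it reaches from about 300 to 850 mm from the base axis. Payload 4.2 kg.
Tool frame: the origin (TCP) lies at the very end of the fingers, on their centre line; the grasp point (between the pads) lies 19 mm behind it; z points along the fingers, y is the line along which they close (so a half turn about z gives the same grasp; the last joint's range is limited). The gripper opens to 91 mm and grips with 3 to 60 N. Pads are 32 mm wide; open, the fingers measure 118 mm over their backs; the gripper's body (76 mm by 178 mm) begins 60 mm behind the grasp point.
Start: joints at [-69.844, 18.312, 89.639, -0, 72.044, -1.146], TCP at [208.899, -535.731, 181.376] pointing down, gripper open.
Joint ranges: [-177.97, 177.97], [-48.28, 115.42], [12.27, 149.76], [-77.06, 257.06], [2.81, 150.46], [-146.56, 146.56]. Speed limits (degrees/s): [147.25, 147.25, 180, 180, 180, 180].

## Interface

Orientations are given as [roll, pitch, yaw] about the fixed x, y, z axes, in that order (R = Rz(yaw) Ry(pitch) Rx(roll)).
In Python, from workcell import * gives the robot as it stands.
- The arm moves only by the tool move_arm, never from a script. Its argument "motion" is a list of rows, each a list of 3 entries, a list of its own where there are three numbers: the finger opening in mm, from 0 to 91.2, then the shift along the world's x, y, z in units of 25 mm (1.0 is 25 mm), then the turn, a rotation vector about the world's x, y, z in units of 4 degrees (1.0 is 4 degrees). In form: [[grip, [x, y, z], [ax, ay, az]], ...]. A call has 1 to 20 rows; each row shifts and turns the commanded pose from where the row before left it; what a row does not reach is not made up. A row lasts 1/12 s, in which the tool goes at most 41.7 mm and 7.16 degrees, less where a joint would pass 70% of its speed; a pose out of reach is approached as far as the arm can. A call with a number of a shift or a turn outside -1 to 1 is refused whole. A call with a gripper value outside its range is refused whole. The fingers move at their own pace and stop on an object; "grip_force" is the grip in N (left out, the last holds). Time passes only in rows, so rows that do not move let the fingers close. It gives the time, the measured TCP pose, the force, the opening and the grip force at its end, in the units of the state.
- state(): the state, without advancing time (a new reading comes with each control period).
- grab_frame(name): name is "side" or "top"; returns the picture (384x512x3 uint8, blue, green, red); there is no depth.
- camera_info(name): a dict with "fx", "fy", "cx", "cy" (pixels), "rvec" (rotation vector, rad) and "tvec" (3), from world to camera coordinates, as OpenCV has them. Camera axes: x right, y down, z forward; pixel columns grow to the right and rows downward; lengths in mm; the calibration is good to about 2 mm. A picture is of the moment at which its call begins. camera_info takes no time and is no camera call.
- job_done(): hands the job in; it is judged then, once.
The state is a dict: "time_s": time; "qpos": joint angles; "qvel": joint speeds; "effort": joint torques, N m; "ee_pos": TCP position; "ee_rot": TCP orientation; "force": force on the tool from outside, world axes, zero at the start; "torque": the same for the moment, N m; "gripper_width": finger opening in mm; "gripper_force": force on a finger pad.
Only numpy, scipy, OpenCV 4.12 (cv2) and the standard library are available. Lean on these libraries where they do the work, as an engineer would, in place of code of your own. Each camera call takes 0.05 s, during which the arm holds its last target. There are 200 camera calls.

## Task

Raise the roller shutter of the gas bay until it stays open by itself, then stand every gas cylinder up from where it lies (brace its foot against the heel stop and lift the knob end) and set them all upright on the floor of the bay. When all are in, pull the shutter fully down again, and leave the other things on the bench where they are.

Things in the scene. Friction and masses are not known exactly. Their poses are not given: they have to be found in the camera images.
- bay: White fixed gas-bay cabinet, 424 mm deep (x), 348 wide (y): two round cheeks 14 mm thick, 270 high, a closed round hood over the rear half. Origin: centre of its underside; x away from its open front, y left, z up. The bay is the front half: floor 12 mm up, from x = -190 mm (behind a front sill 56 mm high, 18 thick) to the back wall at x = 0, y = -160 to 160 mm.
- bay_axis (a point): Axis of the shutter's curved tracks (parallel to the bay's y), midway between the cheeks, 58 mm above the bench, at the bay's x = 0. With the shutter up, the bay is open in front (over the sill) and above; the upright back wall is 190 mm high.
- bay_floor (a point): Point on the bay's floor (12 mm above the bench), midway between the cheeks, 90 mm in front of the back wall (x = -90 mm in the bay). A cylinder standing anywhere on the line through it along the bay's y clears the shutter, as it does up to 40 mm before or behind it.
- shutter (a joint): Roller shutter: quarter-round skin of 11 aluminium slats (outer radius 204 mm, 8 thick) in circular side tracks about bay_axis. Value = rad travelled: 0 fully down (closed), 1.5 fully up and back (stop). About 0.5 kg, 3 N at the handle: its weight pulls it shut below about 0.9; past 1.1 it runs on back to its stop and stays.
- shutter_handle (a point): Middle of the handle: dark round bar 12 mm thick, 110 long, parallel to the bay's y, on an end post each side, 52 mm clear of the slats. It moves on a 262 mm circle about bay_axis: at shutter value q it is at angle q + 0.21 rad above the level line pointing out of the front (112 mm above the bench in front when closed; 318 mm, on top, when open). Pinch it from above, at any value.
- stop: Heel stop: fixed steel strip 14 mm high, 14 mm thick, 340 mm long (along its y), with a thin black mat in front of it. Origin: on the bench, at the foot of the middle of its face, which looks to the stop's -x (roughly to the robot). Cylinders lie on the mat across it, feet toward the face.
- gas1: Small gas cylinder, about 0.45 kg (some absent: None). Origin: centre of its underside; z runs from foot to knob. 168 mm long: black square foot 62 x 62, 22 high; aluminium body 54 dia; black square collar 62 x 62 at 85 to 99 mm; brass stem 16 dia from 113 mm; grey ball knob. Lying, its axis is 31 mm above the bench; it starts with the foot 8 to 30 mm from the heel stop.
- gas1_knob (a point): Centre of that cylinder's 32 mm ball knob, 152 mm from its underside. The weight is low, so held by the ball the cylinder can pivot in the fingers and hang upright.
- gas2: Small gas cylinder, about 0.45 kg (some absent: None). Origin: centre of its underside; z runs from foot to knob. 168 mm long: black square foot 62 x 62, 22 high; aluminium body 54 dia; black square collar 62 x 62 at 85 to 99 mm; brass stem 16 dia from 113 mm; grey ball knob. Lying, its axis is 31 mm above the bench; it starts with the foot 8 to 30 mm from the heel stop.
- gas2_knob (a point): Centre of that cylinder's 32 mm ball knob, 152 mm from its underside. The weight is low, so held by the ball the cylinder can pivot in the fingers and hang upright.
- gas3: Small gas cylinder, about 0.45 kg (some absent: None). Origin: centre of its underside; z runs from foot to knob. 168 mm long: black square foot 62 x 62, 22 high; aluminium body 54 dia; black square collar 62 x 62 at 85 to 99 mm; brass stem 16 dia from 113 mm; grey ball knob. Lying, its axis is 31 mm above the bench; it starts with the foot 8 to 30 mm from the heel stop.
- gas3_knob (a point): Centre of that cylinder's 32 mm ball knob, 152 mm from its underside. The weight is low, so held by the ball the cylinder can pivot in the fingers and hang upright.
- tube_rack: Bystander: white rack of ten sample tubes, 50 x 140 x 95 mm, origin under its centre. Leave it alone.
- tip_box: Bystander: slim grey tip box with a clear lid, 102 x 50 x 58 mm, origin under its centre. Leave it alone.
There are look-alikes about, which are no part of the job. Leave any orange, pink or turquoise look-alike of the gas3 alone.

How it is judged (in metres and radians):
On the way, in this order (a step that is already met when the one before it is completed fails the run):
1. The shutter is up and stays open with nobody holding it (value of joint shutter above 1.3 rad and velocity of joint shutter between -0.1 and 0.1 rad/s and contact force between bay and the fingers below 0.3 N), for 0.4 s.
2. Every cylinder present stands upright and released on the bay floor, the shutter still open (value of joint shutter above 1.2 rad and angle between each of gas1, gas2, gas3's own z axis and vertical below 0.12 rad and x of gas1 in the frame of bay between -0.165 and -0.02 m and y of gas1 in the frame of bay between -0.132 and 0.132 m and z of each of gas1, gas2, gas3 in the frame of bay below 0.022 m and linear speed of each of gas1, gas2, gas3 below 0.03 m/s and contact force between each of gas1, gas2, gas3 and the fingers below 0.3 N and x of gas2 in the frame of bay between -0.165 and -0.02 m and y of gas2 in the frame of bay between -0.132 and 0.132 m and x of gas3 in the frame of bay between -0.165 and -0.02 m and y of gas3 in the frame of bay between -0.132 and 0.132 m), for 0.3 s.
At the end, for the whole second after the job is handed in: Shutter fully down (within 0.05 rad) and every cylinder present upright (within 0.12 rad) on the bay floor, its underside centre 20 to 165 mm in front of the back wall and within 132 mm of the bay's middle, released and at rest (value of joint shutter below 0.05 rad and angle between each of gas1, gas2, gas3's own z axis and vertical below 0.12 rad and x of gas1 in the frame of bay between -0.165 and -0.02 m and y of gas1 in the frame of bay between -0.132 and 0.132 m and z of each of gas1, gas2, gas3 in the frame of bay below 0.022 m and linear speed of each of gas1, gas2, gas3 below 0.03 m/s and contact force between each of gas1, gas2, gas3 and the fingers below 0.3 N and x of gas2 in the frame of bay between -0.165 and -0.02 m and y of gas2 in the frame of bay between -0.132 and 0.132 m and x of gas3 in the frame of bay between -0.165 and -0.02 m and y of gas3 in the frame of bay between -0.132 and 0.132 m); the robot touches nothing.
It fails at once if The tube rack or the tip box is shoved more than 3 cm or tipped over (distance of any of tube_rack, tip_box from where it was at the start of the episode above 0.03 m or angle between any of tube_rack, tip_box's own z axis and vertical above 0.4 rad).
Of gas1, gas2, gas3 only 2 to 3 are there at a start; the rules pass over those that are not, and their reading is None.
At some moment in a run one of gas1, gas2, gas3 may be knocked a few centimetres aside while the robot is not near it.
It also fails if it takes over 210 s, if anything falls off the work surface, if the arm or the gripper's body presses on something with over 40 N, if the wrist force passes 120 N, or if a joint passes its speed limit or range.

## Working session

There is one attempt and no reset: what is moved stays moved. The work goes in short steps, Python scripts to look and compute and a tool call to move; the robot and the scene stay as the last step left them, time stands still between calls to the robot, and variables do not carry over. Pictures are saved under pics/ and viewed, at most 14 in all, crops included, and the job is handed in when it is done.

Besides the shell and the picture viewer there is one more tool, called as name(argument=value, ...) on one line, values as JSON. move_arm: Moves the arm, as the interface text tells. Shifts and turns lie within -1 to 1; 1 stands for 25 mm of shift or 4 degrees of turn. Its arguments: {"type":"object","properties":{"motion":{"type":"array","items":{"type":"array"}},"grip_force":{"type":"number"}},"required":["motion"]}

```bash
mkdir -p pics; cat > h.py <<'E'
from workcell import *
import numpy as np, cv2
def cam(n):
    c=camera_info(n);K=np.array([[c["fx"],0,c["cx"]],[0,c["fy"],c["cy"]],[0,0,1.]])
    R=cv2.Rodrigues(np.array(c["rvec"],float))[0];return K,R,np.array(c["tvec"],float)
def ray(n,u,v):
    K,R,t=cam(n);d=R.T@np.linalg.inv(K)@[u,v,1.];return -R.T@t,d/np.linalg.norm(d)
def onz(n,u,v,z):
    o,d=ray(n,u,v);return o+d*(z-o[2])/d[2]
def tri(p1,p2):
    o1,d1=ray("top",*p1);o2,d2=ray("side",*p2)
    s=np.linalg.lstsq(np.c_[d1,-d2],o2-o1,rcond=None)[0];a=o1+d1*s[0];b=o2+d2*s[1]
    return (a+b)/2,np.linalg.norm(a-b)
def proj(n,P):
    K,R,t=cam(n);q=K@(R@np.array(P,float)+t);return q[:2]/q[2]
def snap(n,f,crop=None,s=1):
    im=grab_frame(n)
    if crop: x0,y0,x1,y1=crop;im=im[y0:y1,x0:x1]
    if s!=1: im=cv2.resize(im,None,fx=s,fy=s,interpolation=cv2.INTER_CUBIC)
    cv2.imwrite("pics/"+f,im)
E
python3 - <<'E'
from h import *
for n in("side","top"):
    snap(n,n+"0.png",s=1.5);K,R,t=cam(n);print(n,K[0,0],-R.T@t,R[2])
print(state())
E
```

```text
side 466.63765456231255 [ 834.13719845 -624.15712051 1231.43318477] [-0.25683079  0.39946289 -0.88003826]
top 432.14628102777556 [ 401.33169562 -131.31204831 1435.16278631] [ 0.05774009  0.01414781 -0.9982314 ]
{'time_s': 0.1, 'qpos': array([-6.98451415e+01,  1.83457093e+01,  8.96997544e+01,  4.45295876e-04,
        7.20426693e+01, -1.14587470e+00]), 'qvel': array([-0.0055486 , -0.19885489, -0.14926679, -0.0146962 ,  0.12708053,
       -0.07192811]), 'effort': array([-4.37577091e-04, -4.13335133e+01, -2.32510954e+01,  7.28811231e-02,
        4.21884586e-02, -5.45508692e-05]), 'ee_pos': array([ 208.70748681, -535.24849111,  180.62483614]), 'ee_rot': array([-1.79911893e+02, -2.18578634e-03,  2.13005939e+01]), 'force': array([ 0.37913694, -0.49306786,  0.89396166]), 'torque': array([ 0.00232182, -0.00912352,  0.00719205]), 'gripper_force': 0.0, 'gripper_width': 90.89115869440356}
```

View pics/side0.png

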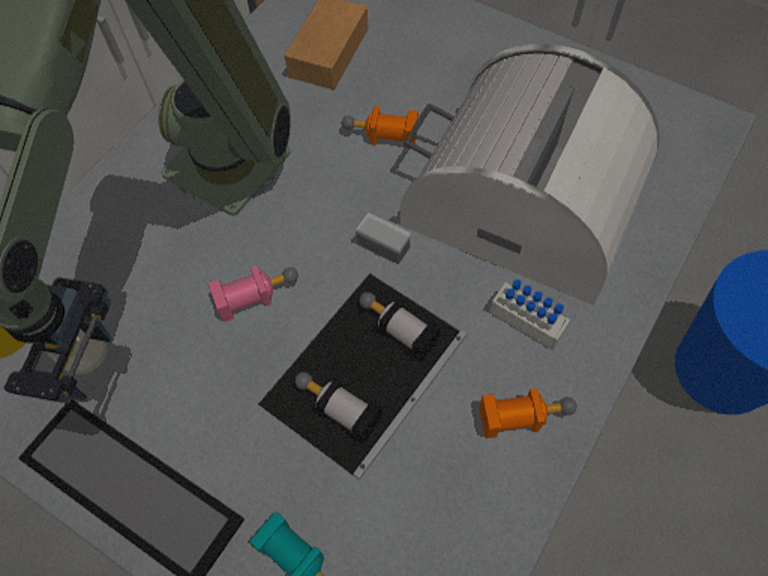

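View pics/top0.png

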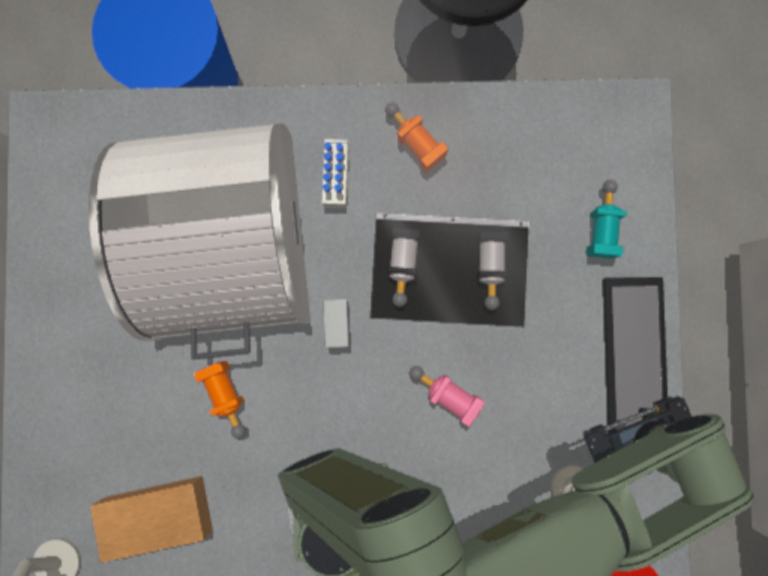

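Silver candidates on the mat: A knob at top (400,299) and side (367,300), B knob at top (492,302) and side (304,381). The look-alikes to leave alone (top picture) are:
- orange (220,390)
- orange (420,140)
- pink (455,400)
- turquoise (607,230)

One orange lies right under the handle. Next I take a close crop to check.

```bash
python3 - <<'E'
from h import *
a=cv2.resize(grab_frame("top")[130:240,60:360],None,fx=2.6,fy=2.6,interpolation=cv2.INTER_CUBIC)
b=cv2.resize(grab_frame("side")[50:250,170:310],None,fx=1.5,fy=1.5)
c=cv2.resize(grab_frame("side")[40:140,220:320],None,fx=3,fy=3,interpolation=cv2.INTER_CUBIC)
cv2.imwrite("pics/c1.png",np.vstack([a,np.hstack([b,c,np.zeros((300,780-510,3),np.uint8)])]))
for p,q in [((400,299),(367,300)),((492,302),(304,381)),((195,356),(432,105)),((248,352),(392,173))]:
    print(tri(np.array(p)/1.5,np.array(q)/1.5))
for p in [(377,215),(529,223)]: print(onz("top",p[0]/1.5,p[1]/1.5,14))
E
```

```text
(array([ 459.8075961 , -135.82946784,   34.23995375]), np.float64(3.3767482767576458))
(array([ 450.9096004 , -333.97297768,   31.81288954]), np.float64(4.736462544644389))
(array([349.39998773, 285.49735628, 116.76705853]), np.float64(10.404883812656946))
(array([334.1665326 , 191.66559796, -13.06163029]), np.float64(35.455645987832085))
[645.96001057 -89.02173235  14.        ]
[ 622.54267115 -423.54460083   14.        ]
```

View pics/c1.png

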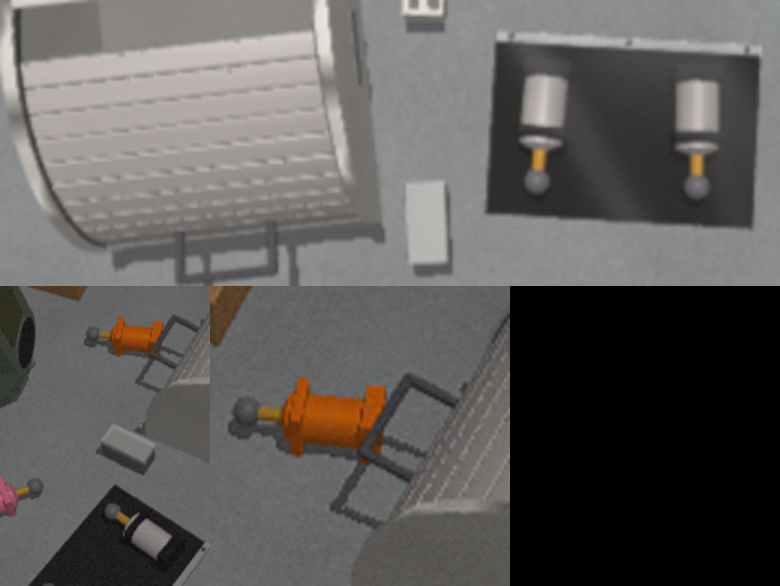

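The two silver cylinders are plain, with black feet at the strip. Handle bar corners are at top (129.6,236.9)/(165.4,234.2) and side (285,70.7)/(272.3,94.7). An orange look-alike lies just in front of and below the bar.

```bash
python3 - <<'E'
from h import *
L,e1=tri((129.6,236.9),(285,70.7));R,e2=tri((165.4,234.2),(272.3,94.7));print(L,e1,R,e2)
d=(L-R)[:2];d/=np.linalg.norm(d);print("bay y dir",d, "yaw",np.degrees(np.arctan2(-d[0],d[1])),np.linalg.norm(L-R))
# cheeks/back wall top edge (z=190): composite a pix
for p in[(24,62),(312,31)]: print("skin top edge",p,onz("top",60+p[0]/2.6,130+p[1]/2.6,262))
for p in[(104,193),(278,182)]: print("wall?",onz("top",p[0]/1.5,p[1]/1.5,190))
x=np.array([d[1],-d[0]]);m=(L+R)[:2]/2;ax=m+x*256;print("axis",ax,"floor",ax-90*x)
# predictions
y=d
for a,b,z in[(-256,55,112),(-256,-55,112),(-212,-174,0),(-212,174,0),(0,160,190),(0,-160,190)]:
    P=[*(ax+a*x+b*y),z];print(a,b,z,proj("top",P)*1.5,proj("side",P)*1.5)
for p in[(538,181),(544,70),(697,186),(697,70)]: print("cyl",onz("top",60+p[0]/2.6,130+p[1]/2.6,31 if p[1]>100 else 60))
E
```

```text
[346.23940674 283.48353258 115.23290705] 1.0215168665331442 [357.18661062 177.90528596 112.78201549] 10.155905000296167
bay y dir [-0.10313513  0.99466735] yaw 5.919734094019592 106.17256849267973
skin top edge (24, 62) [582.58080351 405.19799604 262.        ]
skin top edge (312, 31) [610.48592801  99.43252077 262.        ]
wall? [668.01414927 438.64436873 190.        ]
wall? [683.72022203  97.73825006 190.        ]
axis [606.34785125 257.09700283] floor [516.82778941 247.81484103]
-256 55 112 [194.1256649 355.5780857] [428.06444928 106.44786285]
-256 -55 112 [247.52680776 349.25997561] [405.58045136 143.3839334 ]
-212 -174 0 [310.39240986 321.31354204] [399.61099616 225.57949464]
-212 174 0 [154.87169283 339.75410387] [465.1345277  111.32185689]
0 160 190 [114.9950047  232.55339668] [568.34594055  85.15605219]
0 -160 190 [278.03291111 212.99056814] [509.32055299 204.64841871]
cyl [ 457.72444272 -137.75724867   31.        ]
cyl [ 593.20946213 -147.11986959   60.        ]
cyl [ 448.52322547 -335.93493132   31.        ]
cyl [ 590.1221277  -335.06610197   60.        ]
```

move_arm(motion=[[60,[0.4,1,0.25],[0,0,0.93]],[60,[0.4,1,0.25],[0,0,0.93]],[60,[0.4,1,0.25],[0,0,0.93]],[60,[0.4,1,0.25],[0,0,0.93]],[60,[0.4,1,0.25],[0,0,0.93]],[60,[0.4,1,0.25],[0,0,0.93]],[60,[0.4,1,0.25],[0,0,0.93]],[60,[0.4,1,0.25],[0,0,0.93]],[60,[0.4,1,0.25],[0,0,0.93]],[60,[0.4,1,0.25],[0,0,0.93]],[60,[0.4,1,0.25],[0,0,0.93]],[60,[0.4,1,0.25],[0,0,0.93]],[60,[0.4,1,0.25],[0,0,0.93]],[60,[0.4,1,0.25],[0,0,0.93]],[60,[0.4,1,0.25],[0,0,0.93]],[60,[0.4,1,0.25],[0,0,0.93]],[60,[0.4,1,0.25],[0,0,0.93]],[60,[0.4,1,0.25],[0,0,0.93]],[60,[0.4,1,0.25],[0,0,0.93]],[60,[0.4,1,0.25],[0,0,0.93]]])

```text
time_s: 1.92
ee_pos: [409.0, -34.4, 306.8]
ee_rot: [180.0, 0.0, 95.9]
force: [-0.2, 0.2, 0.1]
gripper_width: 59.8
gripper_force: 0.0
```

move_arm(motion=[[60,[-0.26,0.88,-0.38],[0.043,-0.415,0]],[60,[-0.26,0.88,-0.38],[0.043,-0.415,0]],[60,[-0.26,0.88,-0.38],[0.043,-0.415,0]],[60,[-0.26,0.88,-0.38],[0.043,-0.415,0]],[60,[-0.26,0.88,-0.38],[0.043,-0.415,0]],[60,[-0.26,0.88,-0.38],[0.043,-0.415,0]],[60,[-0.26,0.88,-0.38],[0.043,-0.415,0]],[60,[-0.26,0.88,-0.38],[0.043,-0.415,0]],[60,[-0.26,0.88,-0.38],[0.043,-0.415,0]],[60,[-0.26,0.88,-0.38],[0.043,-0.415,0]],[60,[-0.26,0.88,-0.38],[0.043,-0.415,0]],[60,[-0.26,0.88,-0.38],[0.043,-0.415,0]],[60,[0,0,0],[0,0,0]],[60,[0,0,0],[0,0,0]]])

```text
time_s: 3.08
ee_pos: [329.8, 228.8, 191.8]
ee_rot: [160.1, 0.0, 96.0]
force: [-0.2, -0.0, 0.0]
gripper_width: 60.4
gripper_force: 0.0
```

```bash
python3 - <<'E'
from h import *
s=state();print(s["ee_pos"],s["ee_rot"],s["qpos"],s["time_s"])
a=cv2.resize(grab_frame("side")[30:180,170:330],None,fx=2.5,fy=2.5);b=cv2.resize(grab_frame("top")[160:310,70:230],None,fx=2.5,fy=2.5)
cv2.imwrite("pics/c2.png",np.hstack([a,b]))
E
```

```text
[329.76739586 228.82222708 191.81968917] [1.60052901e+02 1.08796572e-02 9.59500913e+01] [ 44.29117516  -7.28628373 120.77765657 -15.65877969  51.6841662
  46.48631925] 3.0833
```

View pics/c2.png

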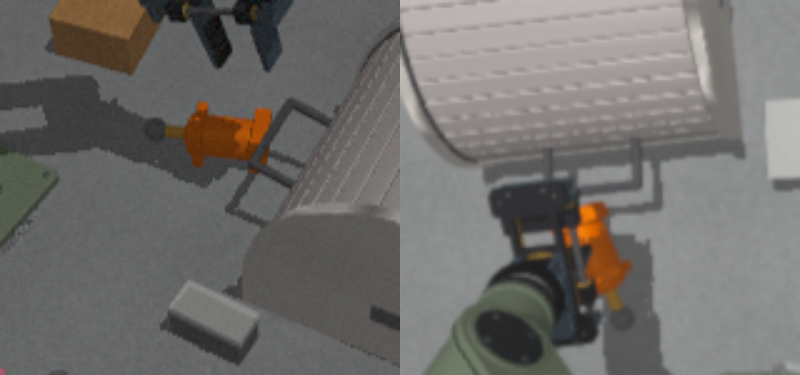

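move_arm(motion=[[60,[0.138,0.015,-0.48],[0,0,0]],[60,[0.138,0.015,-0.48],[0,0,0]],[60,[0.138,0.015,-0.48],[0,0,0]],[60,[0.138,0.015,-0.48],[0,0,0]],[60,[0.138,0.015,-0.48],[0,0,0]],[60,[0.138,0.015,-0.48],[0,0,0]],[60,[0.138,0.015,-0.48],[0,0,0]],[60,[0.138,0.015,-0.48],[0,0,0]],[60,[0,0,0],[0,0,0]],[5,[0,0,0],[0,0,0]],[5,[0,0,0],[0,0,0]],[5,[0,0,0],[0,0,0]],[5,[0,0,0],[0,0,0]],[5,[0,0,0],[0,0,0]],[5,[0,0,0],[0,0,0]]], grip_force=15)

```text
time_s: 4.43
ee_pos: [358.6, 231.4, 96.8]
ee_rot: [159.9, -0.1, 95.7]
force: [1.2, 0.1, -0.0]
gripper_width: 22.8
gripper_force: 0.0
```

```bash
python3 - <<'E'
from h import *
import math
s=state();print(s["ee_pos"],s["ee_rot"],s["force"],s["gripper_width"])
g=0.5
for i in range(1,18):
    q0,q1=(i-1)*1.45/17,i*1.45/17
    dx=262*(math.cos(q0+.21)-math.cos(q1+.21));dz=262*(math.sin(q1+.21)-math.sin(q0+.21))
    print(i,round(dx*.995/25,3),round(dx*.1/25,3),round(dz/25,3))
E
```

```text
[358.59043565 231.43819346  96.79246208] [ 1.59927288e+02 -1.00389750e-01  9.57266615e+01] [ 1.18255107  0.09193971 -0.02886717] 22.800994876880182
1 0.222 0.022 0.865
2 0.295 0.03 0.843
3 0.365 0.037 0.815
4 0.433 0.044 0.781
5 0.498 0.05 0.741
6 0.558 0.056 0.695
7 0.615 0.062 0.645
8 0.668 0.067 0.59
9 0.715 0.072 0.531
10 0.758 0.076 0.467
11 0.795 0.08 0.401
12 0.826 0.083 0.331
13 0.851 0.086 0.259
14 0.87 0.087 0.186
15 0.882 0.089 0.111
16 0.888 0.089 0.035
17 0.888 0.089 -0.042
```

move_arm(motion=[[5,[0,0,0],[0,0,0]],[5,[0,0,0],[0,0,0]],[5,[0,0,0],[0,0,0]],[5,[0,0,0],[0,0,0]],[5,[0,0,0],[0,0,0]]])

```text
time_s: 4.85
ee_pos: [358.5, 231.3, 96.4]
ee_rot: [160.0, -0.1, 95.7]
force: [0.3, -0.7, 0.4]
gripper_width: 5.1
gripper_force: 0.0
```

```bash
python3 - <<'E'
from h import *
a=cv2.resize(grab_frame("side")[30:150,210:310],None,fx=4,fy=4);b=cv2.resize(grab_frame("top")[180:300,90:190],None,fx=4,fy=4)
cv2.imwrite("pics/c3.png",np.hstack([a,b]))
print(proj("side",state()["ee_pos"]),proj("top",state()["ee_pos"]))
E
```

```text
[279.83822815  87.20268043] [148.39929082 232.54269709]
```

View pics/c3.png

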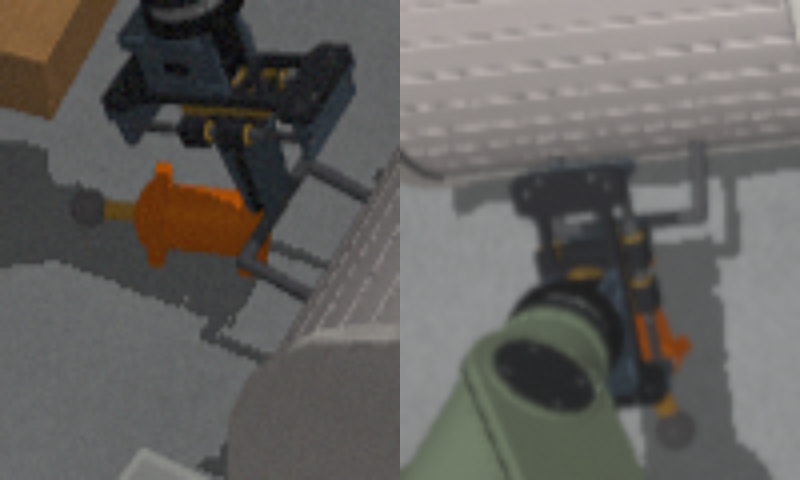

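```bash
python3 - <<'E'
from h import *
for p,q in[((129.6,236.9),(287.5,70.8)),((165.7,234.5),(270,95.8))]:
    print(tri(p,q),onz("top",*p,112),onz("side",*q,112))
E
```

```text
(array([349.07088112, 286.99857593, 112.06868624]), np.float64(6.651649978397031)) [346.49666654 284.83981999 112.        ] [351.4075136  289.49898556 112.        ]
(array([353.67260002, 176.1094864 , 108.01914746]), np.float64(3.964032399351516)) [352.29585082 173.90284798 112.        ] [356.80546751 174.66735764 112.        ]
```

```bash
python3 - <<'E'
from h import *
from scipy.spatial.transform import Rotation as Ro
s=state();p=s["ee_pos"];R=Ro.from_euler("xyz",s["ee_rot"],degrees=True).as_matrix()
o=[]
for n,x0,y0 in(("side",245,50),("top",110,195)):
    im=cv2.resize(grab_frame(n)[y0:y0+60,x0:x0+60],None,fx=6.5,fy=6.5,interpolation=cv2.INTER_CUBIC)
    im=cv2.convertScaleAbs(im,alpha=2)
    for P,c in((p,(0,0,255)),(p-19*R[:,2],(0,255,0)),(p-60*R[:,2],(255,0,255))):
        q=(proj(n,P)-[x0,y0]+.5)*6.5;cv2.circle(im,tuple(int(v) for v in q),3,c,-1)
    o.append(im)
cv2.imwrite("pics/c4.png",np.hstack(o))
E
```

```text
(no output)
```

View pics/c4.png

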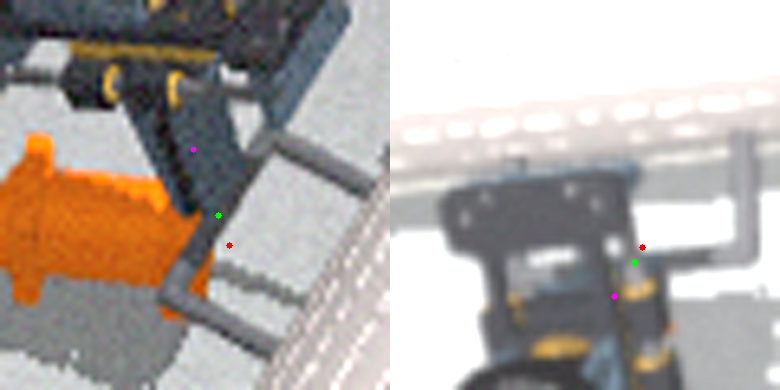

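```bash
python3 - <<'E'
from h import *
from scipy.spatial.transform import Rotation as Ro
p=np.array([329.8,228.8,191.8]);R=Ro.from_euler("xyz",[160.05,0,95.95],degrees=True).as_matrix()
for d in(0,30,-30,44,-44): print(d,(proj("side",p+d*R[:,1])-[170,30])*2.5)
print(R)
E
```

```text
0 [254.92399999  80.86410744]
30 [276.72817756  82.40369074]
-30 [233.58835033  79.35760668]
44 [287.0681661   83.13379275]
-44 [223.78782637  78.66559603]
[[-0.10366054  0.93492675  0.33936184]
 [ 0.99461273  0.09743995  0.03536897]
 [ 0.          0.34119998 -0.93999073]]
```

move_arm(motion=[[5,[0.1,0,0],[0,0,0]],[5,[0.1,0,0],[0,0,0]],[5,[0,0,0],[0,0,0]]])

```text
time_s: 5.3
ee_pos: [364.1, 231.5, 96.5]
ee_rot: [159.9, -0.1, 95.7]
force: [0.5, 1.2, 0.1]
gripper_width: 4.9
gripper_force: 0.0
```

move_arm(motion=[[40,[-0.3,0,0.8],[0,0,0]],[40,[-0.3,0,0.8],[0,0,0]],[40,[-0.3,0,0.8],[0,0,0]],[40,[-0.3,0,0.8],[0,0,0]],[40,[0,0,0.8],[0,0,0]],[40,[0,0,0],[0,0,0]],[40,[0,0,0],[0,0,0]]])

```text
time_s: 5.88
ee_pos: [333.9, 231.7, 197.2]
ee_rot: [159.9, -0.2, 95.7]
force: [0.0, 0.6, -1.1]
gripper_width: 40.0
gripper_force: 0.0
```

```bash
python3 - <<'E'
from h import *
from scipy.spatial.transform import Rotation as Ro
s=state();p=s["ee_pos"];R=Ro.from_euler("xyz",s["ee_rot"],degrees=True).as_matrix();w=s["gripper_width"]/2;print(p,w)
o=[]
for n,x0,y0 in(("side",245,35),("top",110,200)):
    im=cv2.resize(grab_frame(n)[y0:y0+60,x0:x0+60],None,fx=6.5,fy=6.5,interpolation=cv2.INTER_CUBIC)
    im=cv2.convertScaleAbs(im,alpha=2)
    for P,c in((p+w*R[:,1],(0,0,255)),(p-w*R[:,1],(0,0,255)),(p-19*R[:,2],(0,255,0)),(p,(255,0,255))):
        q=(proj(n,P)-[x0,y0]+.5)*6.5;cv2.circle(im,tuple(int(v) for v in q),3,c,-1)
    o.append(im)
cv2.imwrite("pics/c5.png",np.hstack(o))
E
```

```text
[333.90677753 231.68660478 197.19936203] 19.98621465510044
```

View pics/c5.png

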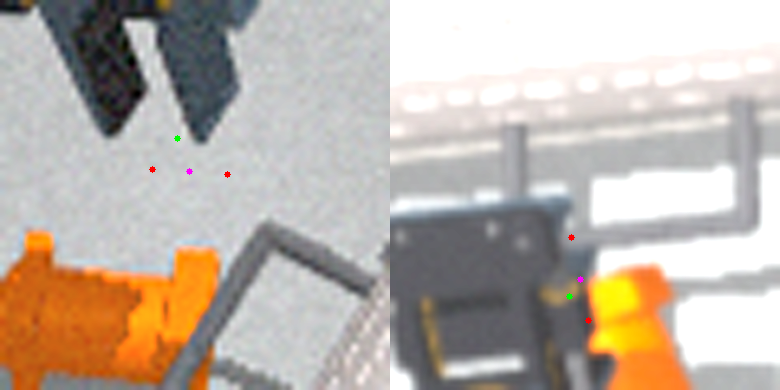

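move_arm(motion=[[56,[-0.26,0,0],[0,0,0]],[56,[-0.26,0,0],[0,0,0]],[56,[0.188,0.01,-0.52],[0,0,0]],[56,[0.188,0.01,-0.52],[0,0,0]],[56,[0.188,0.01,-0.52],[0,0,0]],[56,[0.188,0.01,-0.52],[0,0,0]],[56,[0.188,0.01,-0.52],[0,0,0]],[56,[0.188,0.01,-0.52],[0,0,0]],[56,[0.188,0.01,-0.52],[0,0,0]],[56,[0.188,0.01,-0.52],[0,0,0]],[56,[0,0,0],[0,0,0]]])

```text
time_s: 6.9
ee_pos: [356.3, 231.8, 89.5]
ee_rot: [160.3, 0.1, 95.7]
force: [0.3, -0.2, 0.1]
gripper_width: 56.2
gripper_force: 0.0
```

move_arm(motion=[[56,[0.188,0.01,-0.52],[0,0,0]],[56,[0.188,0.01,-0.52],[0,0,0]],[56,[0,0,0],[0,0,0]],[6,[0,0,0],[0,0,0]],[6,[0,0,0],[0,0,0]],[6,[0,0,0],[0,0,0]],[6,[0,0,0],[0,0,0]],[6,[0,0,0],[0,0,0]],[6,[0,0,0],[0,0,0]],[6,[0,0,0],[0,0,0]],[6,[0,0,0],[0,0,0]],[6,[0,0,0],[0,0,0]],[6,[0,0,0],[0,0,0]]])

```text
time_s: 7.98
ee_pos: [366.7, 233.7, 66.2]
ee_rot: [160.0, -0.1, 95.7]
force: [-4.4, 0.5, 2.8]
gripper_width: 11.6
gripper_force: 15.0
```

move_arm(motion=[[5,[0.105,0.008,0.43],[0,0,0]],[5,[0.12,0.008,0.43],[0,0,0]],[5,[0.14,0.01,0.42],[0,0,0]],[5,[0.155,0.01,0.42],[0,0,0]],[5,[0.175,0.013,0.41],[0,0,0]],[5,[0.19,0.013,0.405],[0,0,0]],[5,[0.21,0.015,0.395],[0,0,0]],[5,[0.225,0.015,0.385],[0,0,0]],[5,[0.24,0.018,0.375],[0,0,0]],[5,[0.258,0.018,0.365],[0,0,0]],[5,[0.27,0.02,0.355],[0,0,0]],[5,[0.288,0.02,0.34],[0,0,0]],[5,[0.3,0.022,0.33],[0,0,0]],[5,[0.315,0.022,0.315],[0,0,0]],[5,[0.328,0.025,0.3],[0,0,0]],[5,[0.34,0.025,0.29],[0,0,0]]])

```text
time_s: 9.32
ee_pos: [458.2, 241.7, 216.1]
ee_rot: [160.0, -0.3, 95.7]
force: [-3.2, 4.1, 2.7]
gripper_width: 11.3
gripper_force: 15.0
```

move_arm(motion=[[5,[0.353,0.03,0.272],[0,0,0]],[5,[0.363,0.03,0.259],[0,0,0]],[5,[0.375,0.03,0.242],[0,0,0]],[5,[0.385,0.03,0.225],[0,0,0]],[5,[0.393,0.03,0.209],[0,0,0]],[5,[0.402,0.03,0.192],[0,0,0]],[5,[0.41,0.03,0.174],[0,0,0]],[5,[0.416,0.03,0.157],[0,0,0]],[5,[0.423,0.03,0.139],[0,0,0]],[5,[0.428,0.03,0.12],[0,0,0]],[5,[0.433,0.03,0.102],[0,0,0]],[5,[0.437,0.03,0.084],[0,0,0]],[5,[0.44,0.03,0.065],[0,0,0]],[5,[0.442,0.03,0.046],[0,0,0]],[5,[0.444,0.03,0.027],[0,0,0]],[5,[0.444,0.03,0.008],[0,0,0]]])

```text
time_s: 10.65
ee_pos: [624.2, 255.2, 273.7]
ee_rot: [159.9, -0.4, 95.8]
force: [-0.2, 7.5, -0.1]
gripper_width: 11.4
gripper_force: 15.0
```

move_arm(motion=[[5,[0.444,0.02,-0.015],[0,0,0]],[5,[0.444,0.02,-0.02],[0,0,0]],[5,[0.2,0.02,-0.01],[0,0,0]],[50,[0,0,0],[0,0,0]],[50,[0,0,0],[0,0,0]],[50,[0,0,0],[0,0,0]],[50,[0,0,0],[0,0,0]],[50,[0,0,0],[0,0,0]],[50,[-0.2,0,0.6],[0,0,0]],[50,[-0.2,0,0.6],[0,0,0]],[50,[-0.2,0,0.6],[0,0,0]],[50,[-0.2,0,0.6],[0,0,0]],[50,[-0.2,0,0.6],[0,0,0]],[50,[-0.2,0,0.6],[0,0,0]],[50,[-0.2,0,0.6],[0,0,0]],[50,[-0.2,0,0.6],[0,0,0]]])

```text
time_s: 11.98
ee_pos: [610.1, 253.4, 393.3]
ee_rot: [160.0, -0.1, 95.7]
force: [-0.4, 0.6, 0.2]
gripper_width: 50.0
gripper_force: 0.0
```

move_arm(motion=[[50,[-0.26,-1,0],[-0.085,0.83,0]],[50,[-0.26,-1,0],[-0.085,0.83,0]],[50,[-0.26,-1,0],[-0.085,0.83,0]],[50,[-0.26,-1,0],[-0.085,0.83,0]],[50,[-0.26,-1,0],[-0.085,0.83,0]],[50,[-0.26,-1,0],[-0.085,0.83,0]],[50,[-0.26,-1,0],[0,0,1]],[50,[-0.26,-1,0],[0,0,1]],[50,[-0.26,-1,0],[0,0,1]],[50,[-0.26,-1,0],[0,0,1]],[50,[-0.26,-1,-0.8],[0,0,1]],[50,[-0.26,-1,-0.8],[0,0,1]],[50,[-0.26,-1,-0.8],[0,0,1]],[50,[-0.26,-1,-0.8],[0,0,1]],[50,[-0.26,-1,-0.8],[0,0,1]],[50,[-0.26,-1,-0.8],[0,0,1]],[50,[-0.26,-1,-0.8],[0,0,1]],[50,[-0.26,-1,-0.8],[0,0,1]],[50,[-0.26,-1,-0.8],[0,0,1]],[50,[-0.26,-1,-0.8],[0,0,1]]])

```text
time_s: 13.65
ee_pos: [479.9, -247.3, 191.8]
ee_rot: [-180.0, 0.0, 151.9]
force: [0.9, -1.0, 0.5]
gripper_width: 50.3
gripper_force: 0.0
```

move_arm(motion=[[30,[0,0,-0.5],[0,0,1]],[30,[0,0,-0.5],[0,0,1]],[30,[0,0,-0.5],[0,0,1]],[30,[0,0,-0.5],[0,0,1]],[30,[0,0,-0.5],[0,0,1]],[30,[0,0,-0.5],[0,0,1]],[30,[0,0,0],[0,0,0]]])

```text
time_s: 14.23
ee_pos: [478.9, -245.3, 115.3]
ee_rot: [179.9, -0.3, 175.8]
force: [-0.4, 1.3, -0.2]
gripper_width: 29.7
gripper_force: 0.0
```

```bash
python3 - <<'E'
from h import *
from scipy.spatial.transform import Rotation as Ro
s=state();p=s["ee_pos"];R=Ro.from_euler("xyz",s["ee_rot"],degrees=True).as_matrix();w=s["gripper_width"]/2;print(p,s["ee_rot"],s["qpos"],w)
o=[]
for n in("side","top"):
    c=proj(n,p);x0,y0=[int(v) for v in c-[55,45]]
    im=cv2.resize(grab_frame(n)[y0:y0+90,x0:x0+110],None,fx=3.6,fy=3.6,interpolation=cv2.INTER_CUBIC);im=cv2.convertScaleAbs(im,alpha=1.7)
    for P,c in((p+w*R[:,1],(0,0,255)),(p-w*R[:,1],(0,0,255)),(p-19*R[:,2],(0,255,0)),(p,(255,0,255))):
        q=(proj(n,P)-[x0,y0]+.5)*3.6;cv2.circle(im,tuple(int(v) for v in q),2,c,-1)
    o.append(im)
full=cv2.resize(grab_frame("side")[10:170,200:460],None,fx=1.6,fy=1.6);z=np.zeros((256,792,3),np.uint8);z[:,:416]=full
cv2.imwrite("pics/c6.png",np.vstack([np.hstack(o),z]))
E
```

```text
[ 478.89547128 -245.3040578   115.29905923] [179.88294639  -0.28744045 175.75485692] [-2.83403161e+01  1.81409207e+01  1.00037424e+02 -1.18699723e-02
  6.21318390e+01 -1.14089302e+02] 14.830469745418272
```

View pics/c6.png

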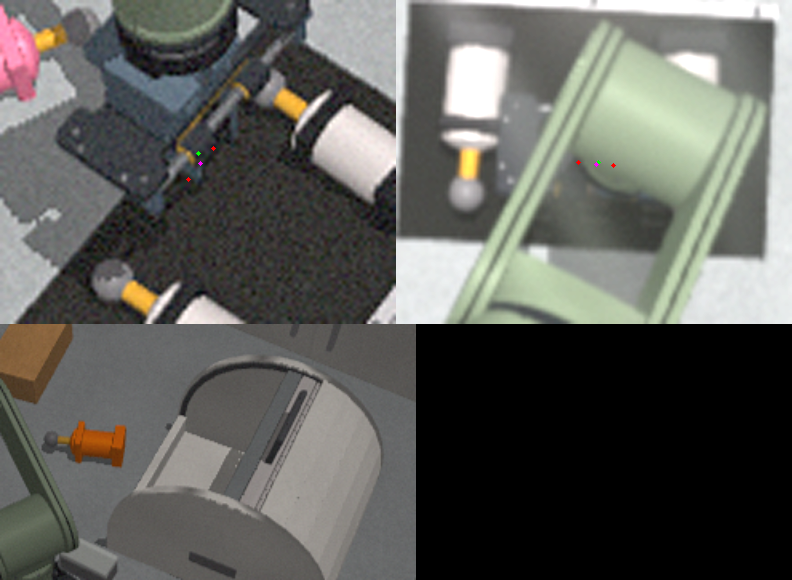

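move_arm(motion=[[0,[0,0,-0.8],[0,0,0]],[0,[0,0,-0.8],[0,0,0]],[0,[0,0,-0.8],[0,0,0]],[0,[0,0,-0.8],[0,0,0]],[0,[0,0,-0.2],[0,0,0]],[0,[0,0,-0.1],[0,0,0]],[0,[0,0,-0.1],[0,0,0]],[0,[0,0,-0.1],[0,0,0]],[0,[0,0,-0.1],[0,0,0]],[0,[0,0,-0.1],[0,0,0]],[0,[0,0,-0.1],[0,0,0]],[0,[0,0,-0.1],[0,0,0]],[0,[0,0,-0.1],[0,0,0]]])

```text
time_s: 15.47
ee_pos: [480.9, -246.2, 12.3]
ee_rot: [180.0, -0.0, 175.7]
force: [0.4, -0.5, 0.2]
gripper_width: 0.5
gripper_force: 0.0
```

move_arm(motion=[[0,[0,0,-0.1],[0,0,0]],[0,[0,0,-0.1],[0,0,0]],[0,[0,0,-0.1],[0,0,0]],[0,[0,0,-0.1],[0,0,0]],[0,[0,0,-0.1],[0,0,0]],[0,[0,0,0],[0,0,0]]])

```text
time_s: 15.97
ee_pos: [480.5, -246.0, -0.7]
ee_rot: [180.0, -0.1, 175.7]
force: [-0.3, -0.1, 0.3]
gripper_width: 0.4
gripper_force: 0.0
```

```bash
python3 - <<'E'
from h import *
s=state();p=s["ee_pos"];print(p,s["force"])
n="side";x0,y0=[int(v) for v in proj(n,p)-[32,32]]
im=cv2.resize(grab_frame(n)[y0:y0+54,x0:x0+64],None,fx=10,fy=10,interpolation=cv2.INTER_CUBIC);im=cv2.convertScaleAbs(im,alpha=2.5)
for z in(0,19,40):
    q=(proj(n,p+[0,0,z])-[x0,y0]+.5)*10;cv2.circle(im,tuple(int(v) for v in q),3,(0,0,255),-1)
cv2.imwrite("pics/c7.png",im)
E
```

```text
[ 480.51492299 -245.9993974    -0.67607795] [-0.29232652 -0.12879407  0.27646075]
```

View pics/c7.png

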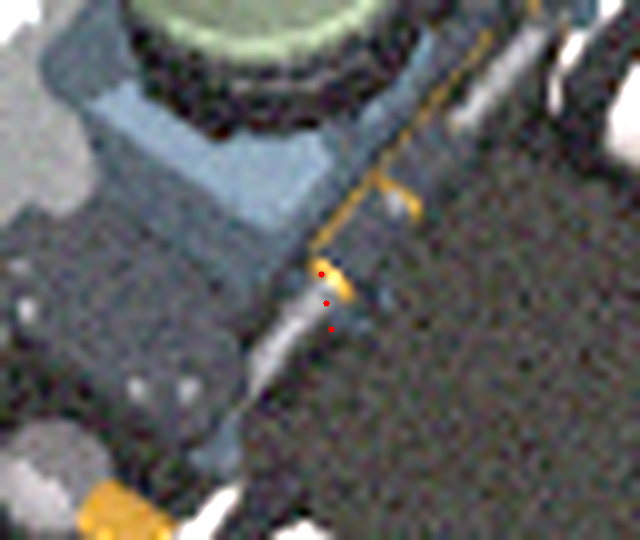

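move_arm(motion=[[0,[0,0,-0.1],[0,0,0]],[0,[0,0,-0.1],[0,0,0]],[0,[0,0,-0.1],[0,0,0]],[0,[0,0,-0.1],[0,0,0]],[0,[0,0,-0.1],[0,0,0]],[0,[0,0,0],[0,0,0]]])

```text
time_s: 16.52
ee_pos: [480.5, -246.0, -13.2]
ee_rot: [180.0, -0.1, 175.7]
force: [-0.8, -0.9, 0.3]
gripper_width: 0.5
gripper_force: 0.0
```

move_arm(motion=[[0,[0,0,-0.1],[0,0,0]],[0,[0,0,-0.1],[0,0,0]],[0,[0,0,-0.1],[0,0,0]],[0,[0,0,0],[0,0,0]]])

```text
time_s: 16.85
ee_pos: [480.5, -246.0, -20.7]
ee_rot: [180.0, -0.1, 175.7]
force: [0.2, 0.2, -0.3]
gripper_width: 0.6
gripper_force: 0.0
```

move_arm(motion=[[0,[0,0,-0.08],[0,0,0]],[0,[0,0,-0.08],[0,0,0]],[0,[0,0,0],[0,0,0]]])

```text
time_s: 17.1
ee_pos: [480.6, -246.1, -24.5]
ee_rot: [180.0, -0.1, 175.7]
force: [0.2, -0.2, -0.2]
gripper_width: 0.2
gripper_force: 0.0
```

move_arm(motion=[[0,[0,0,-0.08],[0,0,0]],[0,[0,0,-0.08],[0,0,0]],[0,[0,0,0],[0,0,0]]])

```text
time_s: 17.35
ee_pos: [480.6, -246.0, -28.5]
ee_rot: [180.0, -0.1, 175.7]
force: [0.0, -0.8, -0.4]
gripper_width: 0.3
gripper_force: 0.0
```

move_arm(motion=[[0,[0,0,-0.08],[0,0,0]],[0,[0,0,-0.08],[0,0,0]],[0,[0,0,0],[0,0,0]]])

```text
time_s: 17.6
ee_pos: [480.9, -246.2, -32.2]
ee_rot: [180.0, -0.0, 175.7]
force: [-0.2, 0.4, -0.5]
gripper_width: 0.3
gripper_force: 0.0
```

move_arm(motion=[[0,[0,0,-0.08],[0,0,0]],[0,[0,0,-0.08],[0,0,0]],[0,[0,0,0],[0,0,0]]])

```text
time_s: 17.85
ee_pos: [481.1, -246.3, -32.4]
ee_rot: [-180.0, 0.0, 175.7]
force: [-7.1, 3.2, 29.2]
gripper_width: 0.1
gripper_force: 14.5
```

```bash
python3 - <<'E'
from h import *
s=state();p=s["ee_pos"];print(p,s["force"])
n="side";x0,y0=[int(v) for v in proj(n,p)-[32,38]]
im=cv2.resize(grab_frame(n)[y0:y0+54,x0:x0+64],None,fx=10,fy=10,interpolation=cv2.INTER_CUBIC);im=cv2.convertScaleAbs(im,alpha=2.5)
for z in(0,19,40):
    q=(proj(n,p+[0,0,z])-[x0,y0]+.5)*10;cv2.circle(im,tuple(int(v) for v in q),3,(0,0,255),-1)
cv2.imwrite("pics/c8.png",im)
E
```

```text
[ 481.07511876 -246.28075692  -32.38802992] [-7.11485502  3.19827142 29.2296846 ]
```

View pics/c8.png

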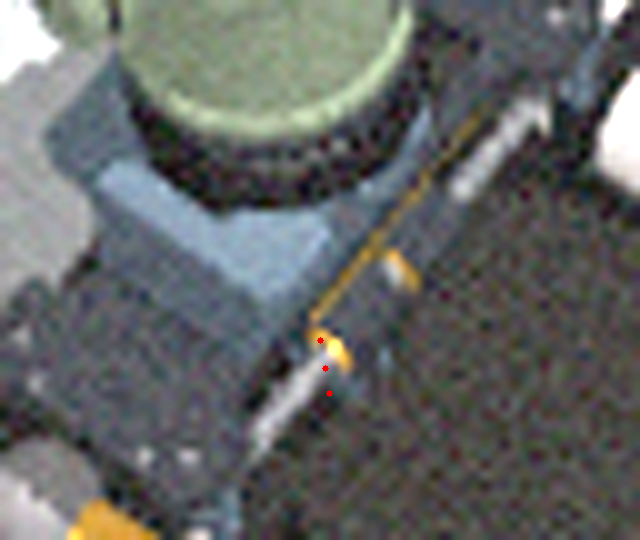

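move_arm(motion=[[50,[0,0,0.5],[0,0,0]],[70,[0,0,0.8],[0,0,0]],[70,[0,0,0.8],[0,0,0]],[70,[0,0,0.8],[0,0,0]],[70,[0,0,0.8],[0,0,0]],[70,[-0.17,0.87,0],[0,0,0]],[70,[-0.17,0.87,0],[0,0,0]],[70,[-0.17,0.87,0],[0,0,0]],[70,[-0.17,0.87,0],[0,0,0]],[70,[-0.17,0.87,0],[0,0,0]],[70,[0,0,0],[0,0,0]],[70,[0,0,0],[0,0,0]]])

```text
time_s: 18.9
ee_pos: [459.5, -136.8, 56.5]
ee_rot: [-180.0, -0.0, 175.8]
force: [-0.1, -0.6, 0.3]
gripper_width: 69.6
gripper_force: 0.0
```

```bash
python3 - <<'E'
from h import *
from scipy.spatial.transform import Rotation as Ro
s=state();p=s["ee_pos"];R=Ro.from_euler("xyz",s["ee_rot"],degrees=True).as_matrix();w=s["gripper_width"]/2;print(p,s["ee_rot"],w)
p=p+[0,0,32]
o=[]
for n in("side","top"):
    c=proj(n,p);x0,y0=[int(v) for v in c-[40,40]]
    im=cv2.resize(grab_frame(n)[y0:y0+80,x0:x0+80],None,fx=5,fy=5,interpolation=cv2.INTER_CUBIC);im=cv2.convertScaleAbs(im,alpha=1.7)
    for P,c in((p+w*R[:,1],(0,0,255)),(p-w*R[:,1],(0,0,255)),(p,(255,0,255)),([459,-137,31],(0,255,0))):
        q=(proj(n,P)-[x0,y0]+.5)*5;cv2.circle(im,tuple(int(v) for v in q),3,c,-1)
    o.append(im)
cv2.imwrite("pics/c9.png",np.hstack(o))
E
```

```text
[ 459.45904423 -136.82289646   56.48267842] [-1.79991265e+02 -1.83594584e-02  1.75812362e+02] 34.79655917751082
```

View pics/c9.png

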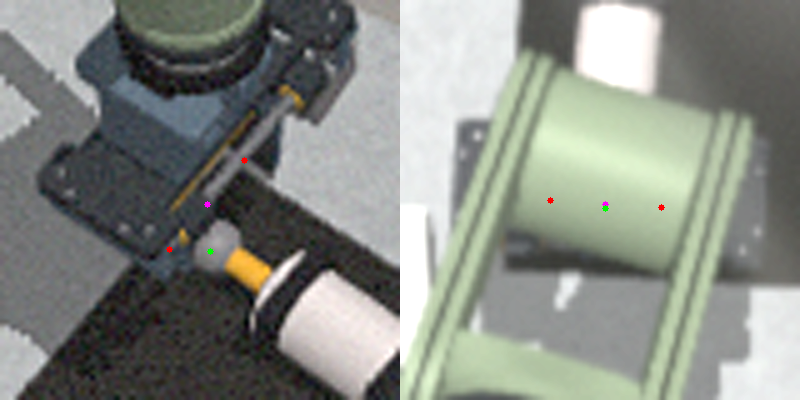

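move_arm(motion=[[70,[0,0,-0.51],[0,0,0]],[70,[0,0,-0.51],[0,0,0]],[70,[0,0,-0.51],[0,0,0]],[70,[0,0,-0.51],[0,0,0]],[70,[0,0,-0.51],[0,0,0]],[70,[0,0,-0.51],[0,0,0]],[70,[0,0,0],[0,0,0]],[20,[0,0,0],[0,0,0]],[20,[0,0,0],[0,0,0]],[20,[0,0,0],[0,0,0]],[20,[0,0,0],[0,0,0]],[20,[0,0,0],[0,0,0]],[20,[0,0,0],[0,0,0]],[20,[0,0,0],[0,0,0]],[20,[0,0,0],[0,0,0]],[20,[0,0,0],[0,0,0]]], grip_force=12)

```text
time_s: 20.33
ee_pos: [459.7, -137.2, -19.8]
ee_rot: [180.0, -0.0, 175.7]
force: [-0.9, 1.9, 3.3]
gripper_width: 30.9
gripper_force: 12.0
```

move_arm(motion=[[20,[0.12,-0.008,0],[0,0,0]],[20,[0.12,-0.008,0],[0,0,0]],[20,[0.12,-0.008,0],[0,0,0]],[20,[0.12,-0.008,0],[0,0,0]],[20,[0,0,0],[0,0,0]]])

```text
time_s: 20.75
ee_pos: [467.6, -137.5, -20.5]
ee_rot: [179.9, -0.5, 175.7]
force: [-9.2, -0.0, 7.9]
gripper_width: 31.0
gripper_force: 12.0
```

```bash
python3 -c "
import math
r=155;A=[11.5+i*(80-11.5)/20 for i in range(21)]
for a,b in zip(A,A[1:]):
    a,b=map(math.radians,(a,b));dx=r*(math.cos(a)-math.cos(b));dz=r*(math.sin(b)-math.sin(a));print(round(dx/25,2),round(dz/25,2),end=' | ')
"
```

```text
0.08 0.36 | 0.11 0.36 | 0.13 0.35 | 0.15 0.34 | 0.17 0.33 | 0.19 0.32 | 0.21 0.31 | 0.22 0.3 | 0.24 0.28 | 0.26 0.27 | 0.27 0.25 | 0.29 0.23 | 0.3 0.22 | 0.31 0.2 | 0.32 0.18 | 0.33 0.16 | 0.34 0.14 | 0.35 0.12 | 0.36 0.1 | 0.36 0.08 |
```

move_arm(motion=[[20,[0.05,0,0.36],[0,0,0]],[20,[0.1,-0.01,0.36],[0,0,0]],[20,[0.13,-0.01,0.35],[0,0,0]],[20,[0.15,-0.01,0.34],[0,0,0]],[20,[0.17,-0.01,0.33],[0,0,0]],[20,[0.19,-0.01,0.32],[0,0,0]],[20,[0.21,-0.01,0.31],[0,0,0]],[20,[0.22,-0.01,0.3],[0,0,0]],[20,[0.24,-0.01,0.29],[0,0,0]],[20,[0.26,-0.01,0.28],[0,0,0]],[20,[0.27,-0.02,0.27],[0,0,0]],[20,[0.28,-0.02,0.26],[0,0,0]],[20,[0.28,-0.02,0.25],[0,0,0]]])

```text
time_s: 21.83
ee_pos: [537.1, -142.1, 81.0]
ee_rot: [180.0, 0.1, 175.7]
force: [0.4, -0.0, -2.6]
gripper_width: 31.1
gripper_force: 12.0
```

move_arm(motion=[[20,[0.28,-0.02,0.25],[0,0,0]],[20,[0.26,-0.02,0.25],[0,0,0]],[20,[0.24,-0.02,0.25],[0,0,0]],[20,[0.2,-0.02,0.25],[0,0,0]],[20,[0.1,0,0.3],[0,0,0]],[20,[0,0,0.4],[0,0,0]],[20,[0,0,0.5],[0,0,0]],[20,[0,0,0.5],[0,0,0]],[20,[0,0,0.5],[0,0,0]],[20,[0,0,0.5],[0,0,0]],[20,[0,0,0.5],[0,0,0]],[20,[0,0,0],[0,0,0]]])

```text
time_s: 22.83
ee_pos: [563.5, -144.4, 188.6]
ee_rot: [-179.9, 0.3, 175.7]
force: [0.2, -0.1, -4.2]
gripper_width: 31.2
gripper_force: 12.0
```

```bash
python3 - <<'E'
from h import *
s=state();p=s["ee_pos"];print(p,s["ee_rot"],s["force"],s["gripper_width"])
a=cv2.resize(grab_frame("side")[130:320,180:330],None,fx=2.6,fy=2.6);b=cv2.resize(grab_frame("top")[120:310,210:360],None,fx=2.6,fy=2.6)
cv2.imwrite("pics/c10.png",np.hstack([a,b]))
E
```

```text
[ 563.4561826  -144.35752997  188.62554613] [-179.94630298    0.25616639  175.69699488] [ 0.21332029 -0.05066885 -4.22504135] 31.244849668038007
```

View pics/c10.png

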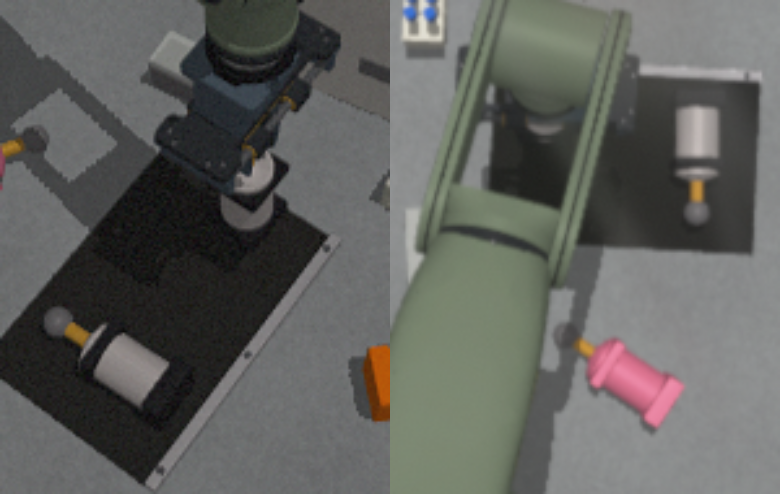

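Cylinder A hangs upright, pulling 4.2 N. Next I fit the bay pose from points already read.

```bash
python3 - <<'E'
from h import *
from scipy.optimize import least_squares
ob=[("side",(-212,-174,0),(401,222)),("side",(212,-174,0),(595,303)),("top",(-212,-174,0),(310,321)),
("side",(-256,55,112),(287.5*1.5,70.8*1.5)),("side",(-256,-55,112),(405,143.7)),("top",(-256,55,112),(194.4,355.4)),("top",(-256,-55,112),(248.5,351.7))]
def W(v,P):
    c,s=np.cos(v[2]),np.sin(v[2]);return [v[0]+c*P[0]-s*P[1],v[1]+s*P[0]+c*P[1],P[2]]
f=lambda v:np.concatenate([proj(n,W(v,P))*1.5-np.array(o) for n,P,o in ob])
r=least_squares(f,[606,252,.08],loss="soft_l1");v=r.x;print(v,np.degrees(v[2]),f(v).round(1))
for y in(55,-55):print(y,W(v,(-90,y,12)))
E
```

```text
[6.05969041e+02 2.58929139e+02 1.09149572e-01] 6.253809838303976 [-0.9  3.5 -0.   0.1  0.1 -0.  -3.3  0.   0.7 -0.4 -0.4  0.4 -1.2 -2.5]
55 [np.float64(510.51330886908704), np.float64(303.79787154544465), 12]
-55 [np.float64(522.4959359666759), np.float64(194.45247087472538), 12]
```

move_arm(motion=[[20,[0,0,0.4],[0,0,0.18]],[20,[0,0,0.6],[0,0,0.18]],[20,[0,0,0.6],[0,0,0.18]],[20,[0,0,0.6],[0,0,0.18]],[20,[0,0,0.6],[0,0,0.18]],[20,[0,0,0.6],[0,0,0.18]],[20,[0,0,0.6],[0,0,0.18]],[20,[0,0,0.6],[0,0,0.18]],[20,[0,0,0.6],[0,0,0.18]],[20,[0,0,0.6],[0,0,0.18]],[20,[0,0,0.6],[0,0,0.18]],[20,[0,0,0.6],[0,0,0.18]],[20,[0,0,0.6],[0,0,0.18]],[20,[0,0,0.6],[0,0,0.18]],[20,[0,0,0.4],[0,0,0.1]]])

```text
time_s: 24.18
ee_pos: [562.2, -143.9, 401.6]
ee_rot: [180.0, -0.0, -173.8]
force: [-0.3, 0.1, -3.7]
gripper_width: 30.7
gripper_force: 12.0
```

move_arm(motion=[[20,[-0.05,0.3,0],[0,0,0]],[20,[-0.08,0.5,0],[0,0,0]],[20,[-0.08,0.7,0],[0,0,0]],[20,[-0.08,0.8,0],[0,0,0]],[20,[-0.08,0.8,0],[0,0,0]],[20,[-0.08,0.8,0],[0,0,0]],[20,[-0.08,0.8,0],[0,0,0]],[20,[-0.08,0.8,0],[0,0,0]],[20,[-0.08,0.8,0],[0,0,0]],[20,[-0.08,0.8,0],[0,0,0]],[20,[-0.08,0.8,0],[0,0,0]],[20,[-0.08,0.8,0],[0,0,0]],[20,[-0.08,0.8,0],[0,0,0]],[20,[-0.08,0.8,0],[0,0,0]],[20,[-0.08,0.8,0],[0,0,0]],[20,[-0.08,0.8,0],[0,0,0]],[20,[-0.08,0.8,0],[0,0,0]],[20,[-0.08,0.8,0],[0,0,0]],[20,[-0.08,0.8,0],[0,0,0]],[20,[-0.08,0.8,0],[0,0,0]]])

```text
time_s: 25.85
ee_pos: [521.3, 235.2, 399.0]
ee_rot: [-180.0, -0.2, -173.8]
force: [0.4, 1.1, -4.8]
gripper_width: 31.0
gripper_force: 12.0
```

move_arm(motion=[[20,[-0.1,0.7,0],[0,0,0]],[20,[-0.1,0.7,0],[0,0,0]],[20,[-0.1,0.6,0],[0,0,0]],[20,[-0.1,0.4,0],[0,0,0]],[20,[-0.1,0.24,0],[0,0,0]],[20,[0,0,-0.3],[0,0,0]],[20,[0,0,-0.6],[0,0,0]],[20,[0,0,-0.8],[0,0,0]],[20,[0,0,-0.8],[0,0,0]],[20,[0,0,-0.8],[0,0,0]],[20,[0,0,-0.8],[0,0,0]],[20,[0,0,-0.8],[0,0,0]],[20,[0,0,-0.8],[0,0,0]],[20,[0,0,-0.8],[0,0,0]],[20,[0,0,-0.8],[0,0,0]],[20,[0,0,-0.8],[0,0,0]],[20,[0,0,-0.6],[0,0,0]],[20,[0,0,-0.4],[0,0,0]],[20,[0,0,0],[0,0,0]],[20,[0,0,0],[0,0,0]]])

```text
time_s: 27.52
ee_pos: [510.6, 298.9, 172.8]
ee_rot: [-180.0, -0.0, -173.9]
force: [-0.5, -0.5, -3.7]
gripper_width: 31.1
gripper_force: 12.0
```

move_arm(motion=[[20,[0,0,-0.25],[0,0,0]],[20,[0,0,-0.25],[0,0,0]],[20,[0,0,-0.25],[0,0,0]],[20,[0,0,-0.25],[0,0,0]],[20,[0,0,0],[0,0,0]]])

```text
time_s: 27.93
ee_pos: [509.6, 299.0, 146.2]
ee_rot: [-179.9, -0.2, -173.8]
force: [-0.4, -0.9, -5.3]
gripper_width: 31.3
gripper_force: 12.0
```

Lower slowly until contact.

move_arm(motion=[[20,[0,0,-0.2],[0,0,0]],[20,[0,0,-0.2],[0,0,0]],[20,[0,0,-0.2],[0,0,0]],[20,[0,0,-0.2],[0,0,0]],[20,[0,0,-0.2],[0,0,0]],[20,[0,0,-0.1],[0,0,0]],[20,[0,0,0],[0,0,0]]])

```text
time_s: 28.52
ee_pos: [510.1, 299.2, 119.5]
ee_rot: [-180.0, -0.1, -173.8]
force: [-0.3, 0.2, -4.5]
gripper_width: 30.9
gripper_force: 12.0
```

move_arm(motion=[[20,[0,0,-0.1],[0,0,0]],[20,[0,0,0],[0,0,0]]])

```text
time_s: 28.68
ee_pos: [510.7, 299.5, 117.7]
ee_rot: [180.0, -0.0, -173.8]
force: [-0.1, -0.7, -4.6]
gripper_width: 31.1
gripper_force: 12.0
```

move_arm(motion=[[20,[0,0,-0.1],[0,0,0]],[20,[0,0,0],[0,0,0]]])

```text
time_s: 28.85
ee_pos: [511.8, 299.8, 116.4]
ee_rot: [180.0, 0.1, -173.8]
force: [0.6, -0.8, -0.3]
gripper_width: 30.9
gripper_force: 12.0
```

move_arm(motion=[[60,[0,0,0],[0,0,0]],[60,[0,0,0],[0,0,0]],[60,[0,0,0],[0,0,0]],[60,[0,0,0],[0,0,0]],[60,[0,0,0],[0,0,0]],[60,[0,0,0.4],[0,0,0]],[60,[0,0,0.8],[0,0,0]],[60,[0,0,0.8],[0,0,0]],[60,[0,0,0.8],[0,0,0]],[60,[0,0,0.8],[0,0,0]],[60,[0,0,0.8],[0,0,0]],[60,[0,0,1],[0,0,0]],[60,[0,0,1],[0,0,0]],[60,[0,0,1],[0,0,0]],[60,[0,0,1],[0,0,0]],[60,[0,0,1],[0,0,0]]])

```text
time_s: 30.18
ee_pos: [510.3, 299.4, 352.7]
ee_rot: [180.0, 0.0, -173.8]
force: [1.1, -0.1, -1.0]
gripper_width: 59.8
gripper_force: 0.0
```

move_arm(motion=[[70,[-0.1,-0.6,0.4],[0,0,-0.15]],[70,[-0.12,-1,0.4],[0,0,-0.15]],[70,[-0.12,-1,0],[0,0,-0.15]],[70,[-0.12,-1,0],[0,0,-0.15]],[70,[-0.12,-1,0],[0,0,-0.15]],[70,[-0.12,-1,0],[0,0,-0.15]],[70,[-0.12,-1,0],[0,0,-0.15]],[70,[-0.12,-1,0],[0,0,-0.15]],[70,[-0.12,-1,0],[0,0,-0.15]],[70,[-0.12,-1,0],[0,0,-0.15]],[70,[-0.12,-1,-0.8],[0,0,-0.15]],[70,[-0.12,-1,-0.8],[0,0,-0.15]],[70,[-0.12,-1,-0.8],[0,0,-0.15]],[70,[-0.12,-1,-0.8],[0,0,-0.15]],[70,[-0.12,-1,-0.8],[0,0,-0.15]],[70,[-0.12,-1,-0.8],[0,0,0]],[70,[-0.12,-0.4,-0.8],[0,0,0]],[70,[0,0,0],[0,0,0]]])

```text
time_s: 31.68
ee_pos: [456.0, -102.1, 226.7]
ee_rot: [180.0, -0.5, 177.0]
force: [-0.2, 1.2, -0.5]
gripper_width: 69.9
gripper_force: 0.0
```

```bash
python3 - <<'E'
from h import *
s=state();print(s["ee_pos"],s["ee_rot"])
S=grab_frame("side");T=grab_frame("top")
a=cv2.resize(S[0:300,150:350],None,fx=2,fy=2);b=cv2.resize(T[130:230,270:370],None,fx=4,fy=4,interpolation=cv2.INTER_CUBIC);c=cv2.resize(T[80:230,60:210],None,fx=1.33,fy=1.33)[:199,:200]
r=np.zeros((600,400,3),np.uint8);r[:400]=b;r[400:599,:200]=c
cv2.imwrite("pics/c11.png",np.hstack([a,r]))
E
```

```text
[ 455.96966619 -102.14043908  226.72632805] [179.95660525  -0.52151739 176.96015213]
```

View pics/c11.png

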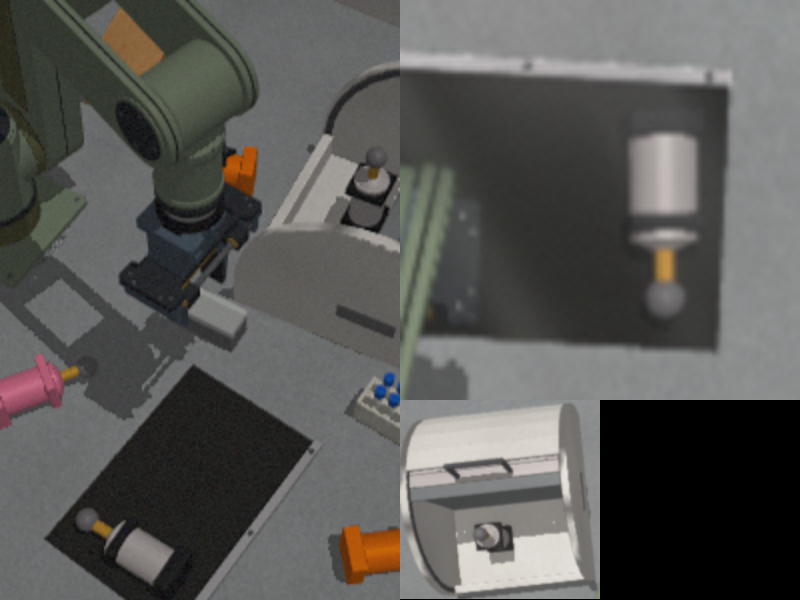

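A stands in the bay. B has shifted: its knob is now at side (193.5,259.5) and top (336,205), with the axis roughly along x.

```bash
python3 - <<'E'
from h import *
print(tri((336,205),(193.5,259.5)),onz("top",336,205,31),onz("side",193.5,259.5,31))
print(onz("top",270+664/4-100,130+130/4,50),onz("top",270+664/4-100,130+245/4,50))
# A in bay: knob (485,535): crop c
print(tri((60+85/1.33,80+135/1.33),(150+377/2,157/2)))
print(onz("top",270+308/4,130+72/4,14))
E
```

```text
(array([ 438.63791911, -359.6923052 ,   30.89713434]), np.float64(4.681700521201532)) [ 436.92257559 -361.28585087   31.        ] [ 440.46015252 -358.18733895   31.        ]
[ 573.03766112 -361.53395084   50.        ] [ 480.46503589 -359.2569068    50.        ]
(array([516.82018556, 286.87172745, 173.75388617]), np.float64(12.91802157295071))
[ 625.07291651 -404.94466226   14.        ]
```

move_arm(motion=[[70,[-0.057,-0.86,-0.555],[0,0,0]],[70,[-0.057,-0.86,-0.555],[0,0,0]],[70,[-0.057,-0.86,-0.555],[0,0,0]],[70,[-0.057,-0.86,-0.555],[0,0,0]],[70,[-0.057,-0.86,-0.555],[0,0,0]],[70,[-0.057,-0.86,-0.555],[0,0,0]],[70,[-0.057,-0.86,-0.555],[0,0,0]],[70,[-0.057,-0.86,-0.555],[0,0,0]],[70,[-0.057,-0.86,-0.555],[0,0,0]],[70,[-0.057,-0.86,-0.555],[0,0,0]],[70,[-0.057,-0.86,-0.555],[0,0,0]],[70,[-0.057,-0.86,-0.555],[0,0,0]],[70,[0,0,0],[0,0,0]]])

```text
time_s: 32.87
ee_pos: [443.6, -360.9, 63.0]
ee_rot: [-180.0, -0.0, 177.1]
force: [-0.7, 0.0, -0.1]
gripper_width: 70.0
gripper_force: 0.0
```

```bash
python3 - <<'E'
from h import *
s=state();print(s["ee_pos"],s["qpos"])
# knob blob in side view near the expected pixel, to confirm it hasn't moved
im=grab_frame("side")[240:280,170:215];g=cv2.cvtColor(im,cv2.COLOR_BGR2GRAY);h=cv2.cvtColor(im,cv2.COLOR_BGR2HSV)
m=((g>70)&(h[...,1]<60)).astype(np.uint8);n,l,st,c=cv2.connectedComponentsWithStats(m)
for i in range(1,n):
    if st[i,4]>25: print(st[i],c[i]+[170,240])
h0=cv2.cvtColor(grab_frame("side"),cv2.COLOR_BGR2HSV)[250:300,180:240]
m=((h0[...,0]>12)&(h0[...,0]<28)&(h0[...,1]>110));y,x=np.nonzero(m);print("stem",x.mean()+180,y.mean()+250,len(x))
E
```

```text
[ 443.57392188 -360.89499014   63.01323833] [-4.02468388e+01  2.36879903e+01  9.97763655e+01 -6.98573514e-02
  5.65361819e+01 -1.27331090e+02]
[16  0 15 17 30] [192.86666667 247.93333333]
[20 15  9 10 57] [193.84210526 259.36842105]
[32 20 11 15 38] [206.5        266.55263158]
[38 27  7 13 56] [211.85714286 274.75      ]
stem 199.0759493670886 264.40506329113924 79
```

move_arm(motion=[[70,[-0.03,0.01,-0.55],[0,0,0]],[70,[-0.03,0.01,-0.55],[0,0,0]],[70,[-0.03,0.01,-0.55],[0,0,0]],[70,[-0.03,0.01,-0.55],[0,0,0]],[70,[-0.03,0.01,-0.55],[0,0,0]],[70,[-0.03,0,-0.55],[0,0,0]],[70,[0,0,0],[0,0,0]],[20,[0,0,0],[0,0,0]],[20,[0,0,0],[0,0,0]],[20,[0,0,0],[0,0,0]],[20,[0,0,0],[0,0,0]],[20,[0,0,0],[0,0,0]],[20,[0,0,0],[0,0,0]],[20,[0,0,0],[0,0,0]],[20,[0,0,0],[0,0,0]],[20,[0,0,0],[0,0,0]]], grip_force=12)

```text
time_s: 34.3
ee_pos: [438.7, -357.6, -18.2]
ee_rot: [-180.0, 0.0, 177.2]
force: [-0.8, 0.3, 3.8]
gripper_width: 30.9
gripper_force: 12.0
```

Gripped. Push to the stop.

move_arm(motion=[[20,[0.12,-0.003,0],[0,0,0]],[20,[0.12,-0.003,0],[0,0,0]],[20,[0.12,-0.003,0],[0,0,0]],[20,[0.12,-0.003,0],[0,0,0]],[20,[0.12,-0.003,0],[0,0,0]],[20,[0.12,-0.003,0],[0,0,0]],[20,[0,0,0],[0,0,0]]])

```text
time_s: 34.88
ee_pos: [454.2, -356.9, -18.5]
ee_rot: [179.9, -0.3, 177.2]
force: [-6.0, 0.8, 6.9]
gripper_width: 31.0
gripper_force: 12.0
```

move_arm(motion=[[20,[0.12,-0.003,0],[0,0,0]],[20,[0.12,-0.003,0],[0,0,0]],[20,[0.1,-0.003,0],[0,0,0]],[20,[0,0,0],[0,0,0]]])

```text
time_s: 35.22
ee_pos: [462.6, -357.2, -18.5]
ee_rot: [179.9, -0.3, 177.2]
force: [-7.6, -0.1, 7.3]
gripper_width: 30.8
gripper_force: 12.0
```

move_arm(motion=[[20,[0.12,-0.003,0],[0,0,0]],[20,[0.1,-0.003,0],[0,0,0]],[20,[0,0,0],[0,0,0]]])

```text
time_s: 35.47
ee_pos: [464.9, -356.8, -19.0]
ee_rot: [179.8, -0.7, 177.3]
force: [-13.5, -1.3, 9.5]
gripper_width: 31.4
gripper_force: 12.0
```

move_arm(motion=[[20,[0.05,0,0.36],[0,0,0]],[20,[0.1,0,0.36],[0,0,0]],[20,[0.13,0,0.35],[0,0,0]],[20,[0.15,0,0.34],[0,0,0]],[20,[0.17,0,0.33],[0,0,0]],[20,[0.19,0,0.32],[0,0,0]],[20,[0.21,0,0.31],[0,0,0]],[20,[0.22,0,0.3],[0,0,0]],[20,[0.24,0,0.29],[0,0,0]],[20,[0.26,0,0.28],[0,0,0]],[20,[0.27,0,0.27],[0,0,0]],[20,[0.28,0,0.26],[0,0,0]],[20,[0.28,0,0.25],[0,0,0]]])

```text
time_s: 36.55
ee_pos: [531.2, -356.8, 82.4]
ee_rot: [179.8, -0.4, 177.2]
force: [-4.8, 1.8, 5.6]
gripper_width: 31.0
gripper_force: 12.0
```

move_arm(motion=[[20,[0.28,0,0.25],[0,0,0]],[20,[0.26,0,0.25],[0,0,0]],[20,[0.24,0,0.25],[0,0,0]],[20,[0.2,0,0.25],[0,0,0]],[20,[0.1,0,0.3],[0,0,0]],[20,[0,0,0.4],[0,0,0]],[20,[0,0,0.5],[0,0,0]],[20,[0,0,0.5],[0,0,0]],[20,[0,0,0.5],[0,0,0]],[20,[0,0,0.5],[0,0,0]],[20,[0,0,0.5],[0,0,0]],[20,[0,0,0],[0,0,0]]])

```text
time_s: 37.55
ee_pos: [562.2, -359.0, 190.3]
ee_rot: [-179.8, 0.2, 177.2]
force: [-0.1, -0.5, -4.4]
gripper_width: 30.8
gripper_force: 12.0
```

move_arm(motion=[[20,[0,0,0.4],[0,0,0.15]],[20,[0,0,0.6],[0,0,0.15]],[20,[0,0,0.6],[0,0,0.15]],[20,[0,0,0.6],[0,0,0.15]],[20,[0,0,0.6],[0,0,0.15]],[20,[0,0,0.6],[0,0,0.15]],[20,[0,0,0.6],[0,0,0.15]],[20,[0,0,0.6],[0,0,0.15]],[20,[0,0,0.6],[0,0,0.15]],[20,[0,0,0.6],[0,0,0.15]],[20,[0,0,0.6],[0,0,0.15]],[20,[0,0,0.6],[0,0,0.15]],[20,[0,0,0.6],[0,0,0.15]],[20,[0,0,0.6],[0,0,0.15]],[20,[0,0,0.4],[0,0,0.15]]])

```text
time_s: 38.8
ee_pos: [561.1, -358.0, 403.1]
ee_rot: [-180.0, -0.0, -173.8]
force: [0.0, -0.0, -4.0]
gripper_width: 30.7
gripper_force: 12.0
```

move_arm(motion=[[20,[-0.05,0.3,0],[0,0,0]],[20,[-0.06,0.5,0],[0,0,0]],[20,[-0.06,0.7,0],[0,0,0]],[20,[-0.06,0.8,0],[0,0,0]],[20,[-0.06,0.8,0],[0,0,0]],[20,[-0.06,0.8,0],[0,0,0]],[20,[-0.06,0.8,0],[0,0,0]],[20,[-0.06,0.8,0],[0,0,0]],[20,[-0.06,0.8,0],[0,0,0]],[20,[-0.06,0.8,0],[0,0,0]],[20,[-0.06,0.8,0],[0,0,0]],[20,[-0.06,0.8,0],[0,0,0]],[20,[-0.06,0.8,0],[0,0,0]],[20,[-0.06,0.8,0],[0,0,0]],[20,[-0.06,0.8,0],[0,0,0]],[20,[-0.06,0.8,0],[0,0,0]],[20,[-0.06,0.8,0],[0,0,0]],[20,[-0.06,0.8,0],[0,0,0]],[20,[-0.06,0.8,0],[0,0,0]],[20,[-0.06,0.8,0],[0,0,0]]])

```text
time_s: 40.47
ee_pos: [530.2, 20.8, 400.8]
ee_rot: [180.0, -0.2, -173.8]
force: [-0.2, 1.0, -3.5]
gripper_width: 31.1
gripper_force: 12.0
```

move_arm(motion=[[20,[-0.04,0.8,0],[0,0,0]],[20,[-0.04,0.8,0],[0,0,0]],[20,[-0.04,0.8,0],[0,0,0]],[20,[-0.04,0.8,0],[0,0,0]],[20,[-0.04,0.8,0],[0,0,0]],[20,[-0.04,0.8,0],[0,0,0]],[20,[-0.04,0.8,0],[0,0,0]],[20,[-0.04,0.6,0],[0,0,0]],[20,[-0.04,0.4,0],[0,0,0]],[20,[0,0.25,0],[0,0,0]],[20,[0,0,0],[0,0,0]],[20,[0,0,0],[0,0,0]]])

```text
time_s: 41.47
ee_pos: [522.3, 190.2, 401.6]
ee_rot: [-180.0, -0.1, -173.8]
force: [0.6, -0.7, -3.4]
gripper_width: 31.0
gripper_force: 12.0
```

```bash
python3 - <<'E'
from h import *
S=grab_frame("side");T=grab_frame("top")
a=cv2.resize(S[0:150,240:440],None,fx=2,fy=2);b=cv2.resize(T[60:240,50:250],None,fx=2,fy=2)
cv2.imwrite("pics/c12.png",np.hstack([cv2.resize(S[0:150,240:400],None,fx=2.5,fy=2.5),cv2.resize(T[80:230,50:210],None,fx=2.5,fy=2.5)]))
E
```

```text
(no output)
```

View pics/c12.png

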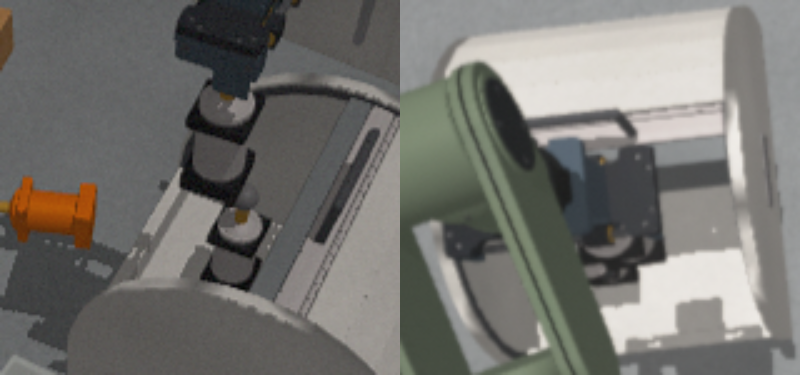

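move_arm(motion=[[20,[-0.02,0.1,-0.3],[0,0,0]],[20,[-0.02,0.1,-0.6],[0,0,0]],[20,[0,0,-0.8],[0,0,0]],[20,[0,0,-0.8],[0,0,0]],[20,[0,0,-0.8],[0,0,0]],[20,[0,0,-0.8],[0,0,0]],[20,[0,0,-0.8],[0,0,0]],[20,[0,0,-0.8],[0,0,0]],[20,[0,0,-0.8],[0,0,0]],[20,[0,0,-0.8],[0,0,0]],[20,[0,0,-0.8],[0,0,0]],[20,[0,0,-0.6],[0,0,0]],[20,[0,0,-0.5],[0,0,0]],[20,[0,0,-0.4],[0,0,0]],[20,[0,0,-0.3],[0,0,0]],[20,[0,0,-0.25],[0,0,0]],[20,[0,0,0],[0,0,0]],[20,[0,0,0],[0,0,0]]])

```text
time_s: 43.07
ee_pos: [521.7, 195.7, 148.3]
ee_rot: [180.0, -0.0, -173.8]
force: [0.3, -0.6, -5.0]
gripper_width: 31.0
gripper_force: 12.0
```

move_arm(motion=[[20,[0,0,-0.2],[0,0,0]],[20,[0,0,-0.2],[0,0,0]],[20,[0,0,-0.2],[0,0,0]],[20,[0,0,-0.2],[0,0,0]],[20,[0,0,0],[0,0,0]]])

```text
time_s: 43.48
ee_pos: [520.6, 195.4, 126.8]
ee_rot: [-180.0, -0.2, -173.8]
force: [-0.0, 0.6, -4.0]
gripper_width: 30.8
gripper_force: 12.0
```

move_arm(motion=[[20,[0,0,-0.1],[0,0,0]],[20,[0,0,-0.1],[0,0,0]],[20,[0,0,-0.1],[0,0,0]],[20,[0,0,0],[0,0,0]]])

```text
time_s: 43.82
ee_pos: [521.3, 195.6, 120.2]
ee_rot: [-180.0, -0.1, -173.8]
force: [0.2, 0.5, -3.8]
gripper_width: 31.0
gripper_force: 12.0
```

move_arm(motion=[[20,[0,0,-0.1],[0,0,0]],[20,[0,0,0],[0,0,0]]])

```text
time_s: 43.98
ee_pos: [521.3, 195.6, 117.8]
ee_rot: [180.0, -0.1, -173.8]
force: [0.2, -0.6, -3.9]
gripper_width: 31.1
gripper_force: 12.0
```

move_arm(motion=[[20,[0,0,-0.08],[0,0,0]],[20,[0,0,0],[0,0,0]]])

```text
time_s: 44.15
ee_pos: [521.4, 195.6, 115.9]
ee_rot: [180.0, -0.0, -173.8]
force: [-0.3, -0.3, -4.0]
gripper_width: 31.0
gripper_force: 12.0
```

move_arm(motion=[[20,[0,0,-0.04],[0,0,0]],[20,[0,0,0],[0,0,0]]])

```text
time_s: 44.32
ee_pos: [521.5, 195.7, 115.0]
ee_rot: [180.0, -0.0, -173.8]
force: [-0.3, 0.4, -3.0]
gripper_width: 31.0
gripper_force: 12.0
```

move_arm(motion=[[20,[0,0,-0.04],[0,0,0]],[60,[0,0,0],[0,0,0]],[60,[0,0,0],[0,0,0]],[60,[0,0,0],[0,0,0]],[60,[0,0,0],[0,0,0]],[60,[0,0,0],[0,0,0]],[60,[0,0,0.3],[0,0,0]],[60,[0,0,0.6],[0,0,0]],[60,[0,0,0.8],[0,0,0]],[60,[0,0,0.8],[0,0,0]],[60,[0,0,0.8],[0,0,0]],[60,[0,0,0.8],[0,0,0]],[60,[0,0,1],[0,0,0]],[60,[0,0,1],[0,0,0]],[60,[0,0,1],[0,0,0]],[60,[0,0,1],[0,0,0]],[60,[0,0,1],[0,0,0]],[60,[0,0,0.8],[0,0,0]],[60,[0,0,0],[0,0,0]]])

```text
time_s: 45.9
ee_pos: [522.9, 196.2, 367.1]
ee_rot: [179.9, 0.5, -173.8]
force: [0.4, -0.2, 0.8]
gripper_width: 60.2
gripper_force: 0.0
```

```bash
python3 - <<'E'
from h import *
# brass stem + grey check in side/top: brass centroids near the expected stems
b=np.array([606,259.]);c,s=np.cos(.109),np.sin(.109)
for n in("side","top"):
    im=grab_frame(n);h=cv2.cvtColor(im,cv2.COLOR_BGR2HSV);m=((h[...,0]>12)&(h[...,0]<28)&(h[...,1]>110)&(h[...,2]>40)).astype(np.uint8)
    k,l,st,ce=cv2.connectedComponentsWithStats(m)
    print(n,[(ce[i].round(1).tolist(),int(st[i,4])) for i in range(1,k) if st[i,4]>6])
    for P in([511,299.5,136],[521.5,195.6,136]): print("expect",proj(n,P).round(1))
print(state()["time_s"],state()["ee_pos"])
E
```

```text
side [([217.6, 27.8], 2200), ([356.6, 4.2], 19), ([344.4, 30.9], 7), ([260.0, 84.1], 529), ([336.0, 86.2], 23), ([319.7, 109.1], 23), ([184.7, 186.2], 47), ([8.4, 214.9], 750), ([343.2, 274.6], 895), ([213.0, 382.6], 8)]
expect [334.9  84. ]
expect [321.6 108.7]
top [([266.2, 78.5], 27), ([405.8, 131.5], 34), ([149.2, 259.1], 337), ([284.0, 253.1], 32), ([80.2, 351.4], 1386), ([393.8, 369.4], 491)]
expect [122.5 182.8]
expect [156.6 178.8]
46.0 [521.62365488 195.73289959 362.56709532]
```

move_arm(motion=[[50,[0.2,0.12,0.04],[0,0,-1]],[50,[0.2,0.12,0.04],[0,0,-1]],[50,[0.2,0.12,0.04],[0,0,-1]],[50,[0.2,0.12,0.04],[0,0,-1]],[50,[0.2,0.12,0.04],[0,0,-1]],[50,[0.2,0.12,0.04],[0,0,-1]],[50,[0.2,0.12,0.04],[0,0,-1]],[50,[0.2,0.12,0.04],[0,0,-1]],[50,[0.2,0.12,0.04],[0,0,-1]],[50,[0.2,0.12,0.04],[0,0,-1]],[50,[0.2,0.12,0.04],[0,0,-1]],[50,[0.2,0.12,0.04],[0,0,-1]],[50,[0.2,0.12,0.04],[0,0,-1]],[50,[0.2,0.12,0.04],[0,0,-1]],[50,[0.2,0.12,0.04],[0,0,-1]],[50,[0.2,0.12,0.04],[0,0,-1]],[50,[0.2,0.12,0.04],[0,0,-1]],[50,[0.2,0.12,0.04],[0,0,-1]],[50,[0.2,0.12,0.04],[0,0,-1]],[50,[0.2,0.12,0.04],[0,0,-1]]])

```text
time_s: 47.67
ee_pos: [621.3, 255.6, 379.9]
ee_rot: [-179.8, -0.0, 106.0]
force: [0.6, -0.5, -0.2]
gripper_width: 49.8
gripper_force: 0.0
```

move_arm(motion=[[60,[0,0,0],[0,0,-0.84]],[60,[0,0,0],[0,0,-0.84]],[60,[0,0,0],[0,0,-0.84]],[60,[0,0,0],[0.078,-0.71,0]],[60,[0,0,0],[0.078,-0.71,0]],[60,[0,0,0],[0.078,-0.71,0]],[60,[0,0,0],[0.078,-0.71,0]],[60,[0,0,0],[0.078,-0.71,0]],[60,[0,0,0],[0.078,-0.71,0]],[60,[0,0,0],[0.078,-0.71,0]],[60,[0,0,0],[0,0,0]],[60,[0,0,0],[0,0,0]]])

```text
time_s: 48.67
ee_pos: [620.4, 255.5, 380.7]
ee_rot: [160.1, -0.0, 96.1]
force: [0.5, 0.1, -0.1]
gripper_width: 59.7
gripper_force: 0.0
```

```bash
python3 - <<'E'
from h import *
for p in((95.3,130.4),(141.2,126.6),(118,128.5)): print(onz("top",*p,318))
for P in([642,263,318],): print(proj("top",P),(proj("top",P)-[60,80])*1.33+400)
E
```

```text
[634.80342736 311.35443538 318.        ]
[642.77175899 190.32819995 318.        ]
[638.80128613 251.46735211 318.        ]
[113.63431448 127.3700246 ] [471.33363826 463.00213272]
```

move_arm(motion=[[60,[0.15,0.015,-0.44],[0,0,0]],[60,[0.15,0.015,-0.44],[0,0,0]],[60,[0.15,0.015,-0.44],[0,0,0]],[60,[0.15,0.015,-0.44],[0,0,0]],[60,[0.15,0.015,-0.44],[0,0,0]],[60,[0.15,0.015,-0.44],[0,0,0]],[60,[0.15,0.015,-0.44],[0,0,0]],[60,[0.15,0.015,-0.44],[0,0,0]],[60,[0.15,0.015,-0.44],[0,0,0]],[60,[0.15,0.015,-0.42],[0,0,0]],[60,[0,0,0],[0,0,0]]], grip_force=15)

```text
time_s: 49.58
ee_pos: [658.4, 259.0, 268.5]
ee_rot: [160.3, 0.0, 96.1]
force: [-0.0, -0.4, -0.2]
gripper_width: 60.2
gripper_force: 0.0
```

move_arm(motion=[[6,[0,0,0],[0,0,0]],[6,[0,0,0],[0,0,0]],[6,[0,0,0],[0,0,0]],[6,[0,0,0],[0,0,0]],[6,[0,0,0],[0,0,0]],[6,[0,0,0],[0,0,0]],[6,[0,0,0],[0,0,0]],[6,[0,0,0],[0,0,0]],[6,[0,0,0],[0,0,0]],[6,[0,0,0],[0,0,0]]])

```text
time_s: 50.42
ee_pos: [657.8, 259.3, 271.8]
ee_rot: [160.1, -0.1, 96.1]
force: [-5.2, -0.8, 2.5]
gripper_width: 11.7
gripper_force: 15.0
```

```bash
python3 -c "
import math
N=38
for i in range(N):
    a=1.71-i*1.5/N;b=1.71-(i+1)*1.5/N;d=262/25*(math.cos(b)-math.cos(a));z=262/25*(math.sin(b)-math.sin(a))
    print('[5, [%.3f, %.3f, %.3f], [0, 0, 0]]'%(-d*.994,-d*.108,z),end=', ')
    if i in(18,):print()
"
```

```text
[5, [-0.408, -0.044, 0.049], [0, 0, 0]], [5, [-0.410, -0.045, 0.033], [0, 0, 0]], [5, [-0.411, -0.045, 0.017], [0, 0, 0]], [5, [-0.411, -0.045, 0.000], [0, 0, 0]], [5, [-0.411, -0.045, -0.016], [0, 0, 0]], [5, [-0.410, -0.045, -0.032], [0, 0, 0]], [5, [-0.408, -0.044, -0.048], [0, 0, 0]], [5, [-0.406, -0.044, -0.065], [0, 0, 0]], [5, [-0.403, -0.044, -0.081], [0, 0, 0]], [5, [-0.400, -0.043, -0.097], [0, 0, 0]], [5, [-0.396, -0.043, -0.112], [0, 0, 0]], [5, [-0.391, -0.042, -0.128], [0, 0, 0]], [5, [-0.386, -0.042, -0.143], [0, 0, 0]], [5, [-0.380, -0.041, -0.159], [0, 0, 0]], [5, [-0.373, -0.041, -0.174], [0, 0, 0]], [5, [-0.366, -0.040, -0.188], [0, 0, 0]], [5, [-0.358, -0.039, -0.203], [0, 0, 0]], [5, [-0.350, -0.038, -0.217], [0, 0, 0]], [5, [-0.341, -0.037, -0.231], [0, 0, 0]], 
[5, [-0.332, -0.036, -0.244], [0, 0, 0]], [5, [-0.322, -0.035, -0.257], [0, 0, 0]], [5, [-0.312, -0.034, -0.269], [0, 0, 0]], [5, [-0.301, -0.033, -0.282], [0, 0, 0]], [5, [-0.290, -0.031, -0.293], [0, 0, 0]], [5, [-0.278, -0.030, -0.305], [0, 0, 0]], [5, [-0.266, -0.029, -0.315], [0, 0, 0]], [5, [-0.253, -0.028, -0.326], [0, 0, 0]], [5, [-0.240, -0.026, -0.336], [0, 0, 0]], [5, [-0.227, -0.025, -0.345], [0, 0, 0]], [5, [-0.213, -0.023, -0.354], [0, 0, 0]], [5, [-0.199, -0.022, -0.362], [0, 0, 0]], [5, [-0.185, -0.020, -0.369], [0, 0, 0]], [5, [-0.170, -0.019, -0.376], [0, 0, 0]], [5, [-0.155, -0.017, -0.383], [0, 0, 0]], [5, [-0.140, -0.015, -0.389], [0, 0, 0]], [5, [-0.125, -0.014, -0.394], [0, 0, 0]], [5, [-0.109, -0.012, -0.399], [0, 0, 0]], [5, [-0.094, -0.010, -0.403], [0, 0, 0]],
```

move_arm(motion=[[5,[-0.41,-0.044,0.05],[0,0,0]],[5,[-0.41,-0.045,0.033],[0,0,0]],[5,[-0.41,-0.045,0.017],[0,0,0]],[5,[-0.41,-0.045,0],[0,0,0]],[5,[-0.41,-0.045,-0.016],[0,0,0]],[5,[-0.41,-0.045,-0.032],[0,0,0]],[5,[-0.41,-0.044,-0.048],[0,0,0]],[5,[-0.405,-0.044,-0.065],[0,0,0]],[5,[-0.403,-0.044,-0.08],[0,0,0]],[5,[-0.4,-0.043,-0.097],[0,0,0]],[5,[-0.395,-0.043,-0.112],[0,0,0]],[5,[-0.39,-0.042,-0.128],[0,0,0]],[5,[-0.385,-0.042,-0.143],[0,0,0]],[5,[-0.38,-0.041,-0.159],[0,0,0]],[5,[-0.373,-0.041,-0.174],[0,0,0]],[5,[-0.366,-0.04,-0.188],[0,0,0]],[5,[-0.358,-0.039,-0.203],[0,0,0]],[5,[-0.35,-0.038,-0.217],[0,0,0]],[5,[-0.34,-0.037,-0.23],[0,0,0]]])

```text
time_s: 52.0
ee_pos: [472.8, 240.6, 228.2]
ee_rot: [159.9, -0.3, 96.1]
force: [-0.3, 7.5, 1.2]
gripper_width: 11.9
gripper_force: 15.0
```

move_arm(motion=[[5,[-0.33,-0.036,-0.244],[0,0,0]],[5,[-0.322,-0.035,-0.257],[0,0,0]],[5,[-0.31,-0.034,-0.27],[0,0,0]],[5,[-0.3,-0.033,-0.282],[0,0,0]],[5,[-0.29,-0.031,-0.293],[0,0,0]],[5,[-0.278,-0.03,-0.305],[0,0,0]],[5,[-0.266,-0.029,-0.315],[0,0,0]],[5,[-0.253,-0.028,-0.326],[0,0,0]],[5,[-0.24,-0.026,-0.336],[0,0,0]],[5,[-0.227,-0.025,-0.345],[0,0,0]],[5,[-0.213,-0.023,-0.354],[0,0,0]],[5,[-0.2,-0.022,-0.362],[0,0,0]],[5,[-0.185,-0.02,-0.37],[0,0,0]],[5,[-0.17,-0.019,-0.376],[0,0,0]],[5,[-0.155,-0.017,-0.383],[0,0,0]],[5,[0,0,0],[0,0,0]]])

```text
time_s: 53.33
ee_pos: [378.8, 229.7, 105.9]
ee_rot: [160.0, -0.2, 96.2]
force: [-0.8, 8.7, -2.1]
gripper_width: 11.5
gripper_force: 15.0
```

move_arm(motion=[[5,[-0.14,0.04,-0.39],[0,0,0]],[5,[-0.125,0.04,-0.394],[0,0,0]],[5,[-0.11,0.04,-0.4],[0,0,0]],[5,[-0.094,0.04,-0.4],[0,0,0]],[5,[0,0,0],[0,0,0]],[5,[0,0,0],[0,0,0]]])

```text
time_s: 53.83
ee_pos: [367.2, 229.6, 66.4]
ee_rot: [160.1, 0.3, 96.1]
force: [6.5, -5.6, -4.3]
gripper_width: 11.8
gripper_force: 15.0
```

move_arm(motion=[[5,[-0.01,0,-0.06],[0,0,0]],[5,[-0.01,0,-0.06],[0,0,0]],[5,[0,0,0],[0,0,0]]])

```text
time_s: 54.08
ee_pos: [367.4, 230.2, 65.2]
ee_rot: [160.0, 0.2, 96.1]
force: [0.9, -8.0, 9.6]
gripper_width: 11.8
gripper_force: 15.0
```

move_arm(motion=[[5,[0,0,-0.04],[0,0,0]],[54,[0,0,0],[0,0,0]],[54,[0,0,0],[0,0,0]],[54,[0,0,0],[0,0,0]],[54,[0,0,0],[0,0,0]],[54,[0,0,0],[0,0,0]],[54,[0,0,0],[0,0,0]],[54,[-0.17,-0.015,0.47],[0,0,0]],[54,[-0.17,-0.015,0.47],[0,0,0]],[54,[-0.17,-0.015,0.47],[0,0,0]],[54,[-0.17,-0.015,0.47],[0,0,0]],[54,[-0.17,-0.015,0.47],[0,0,0]],[54,[-0.17,-0.015,0.47],[0,0,0]],[54,[-0.17,-0.015,0.47],[0,0,0]],[54,[-0.1,-0.1,0.6],[0,0,0]],[54,[0,-0.5,0.6],[0,0,0]],[54,[0.2,-0.8,0.6],[0,0,0]],[54,[0.2,-0.8,0.6],[0,0,0]],[54,[0.2,-0.8,0.6],[0,0,0]],[54,[0,0,0],[0,0,0]]])

```text
time_s: 55.75
ee_pos: [352.5, 153.7, 223.5]
ee_rot: [159.7, -0.1, 95.9]
force: [-0.0, -0.4, 0.4]
gripper_width: 54.2
gripper_force: 0.0
```

move_arm(motion=[[54,[0.2,-0.8,0.3],[0,0,0]],[54,[0.2,-0.8,0.3],[0,0,0]],[54,[0.2,-0.8,0],[0,0,0]],[54,[0,-0.8,0],[0,0,0]],[54,[0,-0.8,0],[0,0,0]],[54,[0,-0.8,0],[0,0,0]],[54,[0,-0.8,0],[0,0,0]],[54,[0,0,0],[0,0,0]]])

```text
time_s: 56.42
ee_pos: [365.4, 13.0, 234.7]
ee_rot: [160.1, -0.0, 95.8]
force: [0.1, 0.8, -0.1]
gripper_width: 53.8
gripper_force: 0.0
```

```bash
python3 - <<'E'
from h import *
s=state();print(s["ee_pos"],s["force"],s["time_s"])
# compare handle region with the first pictures (same closed shutter?)
for n,(x0,y0,x1,y1),f in(("side",(262,62,310,125),"side0.png"),("top",(95,210,175,245),"top0.png")):
    a=cv2.resize(cv2.imread("pics/"+f),(512,384),interpolation=cv2.INTER_AREA)[y0:y1,x0:x1];b=grab_frame(n)[y0:y1,x0:x1]
    g=lambda i:np.float32(cv2.GaussianBlur(cv2.cvtColor(i,cv2.COLOR_BGR2GRAY),(0,0),1))
    print(n,cv2.phaseCorrelate(g(a),g(b)),np.abs(g(a)-g(b)).mean())
    d=cv2.absdiff(g(a),g(b));print((d>25).sum(),d.size)
E
```

```text
[365.35578534  13.03168947 234.70222504] [ 0.1419892   0.79192218 -0.06094899] 56.4167
side ((-0.02124420313474218, -0.0458540136019181), 1.0043817237019539) 2.443783
0 3024
top ((0.03488404710745385, -0.08572670446740105), 1.001488435930676) 2.9064286
0 2800
```

```bash
python3 -c "
from workcell import *
print(job_done())"
```

```text
the job is handed in; nothing more can be done
None
```

I handed the job in at about 56 s of the 210 s, but the hand-in returned no verdict: both silver gas cylinders (only two were present) stand released in the bay and the shutter is fully down; bay and shutter were last checked on camera before and after the closing, and I kept the arm clear of the tube rack, tip box and coloured look-alikes.

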